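# Empty the nut cups into the parts bin and stack them

## Task

Take the spanner that was left lying across the green parts bin and lay it flat inside the blue tool tray, then tip all the nuts out of the yellow cups into the bin. Nest all the yellow cups that are there, empty and upright, into one stack standing on the middle of the round cork mat. Leave the jar, the spray can and the screwdriver where they are.

Things in the scene. Friction and masses are not known exactly. Their poses are not given: they have to be found in the camera images.
- bin: green open parts bin, fixed to the bench, 170 (x) by 140 (y) by 70 mm high, walls and floor 5 mm. Origin: centre of its underside on the bench, z up
- tray: blue shallow tool tray, fixed, 250 (x) by 120 (y) by 22 mm high, walls 4 mm, floor 4 mm or a little more. Origin: centre of its underside, z up
- mat: round cork mat, fixed, 100 mm diameter, 3 mm thick. Origin: centre of its underside on the bench
- spanner: steel combination spanner, 195 mm long in x, handle 18 mm wide and 10 mm thick, ring head 36 mm across at -x, open jaw head 42 mm wide at +x; at the start it lies across the rims of the bin. Origin: underside of the middle of the handle, z up
- spanner_jaw (a point): the spanner's open-jaw end, 95 mm from its middle, at half thickness
- spanner_ring (a point): the spanner's ring end, 95 mm from its middle, at half thickness
- cup_a: yellow stacking cup, 96 mm tall: tapered body, 41 mm across at the foot, 62 at 68 mm height; above it a straight collar 70 mm across, 28 high; walls 2.5 mm, mouth 65 mm inside, floor 6 mm, weighted foot, 120 g. Origin: centre of the underside, z out of the mouth. All cups are alike; a nested cup's collar rests on the other's rim, so it stands 28 mm higher; it holds 3 or 4 nuts at the start
- cup_b: yellow stacking cup, 96 mm tall: tapered body, 41 mm across at the foot, 62 at 68 mm height; above it a straight collar 70 mm across, 28 high; walls 2.5 mm, mouth 65 mm inside, floor 6 mm, weighted foot, 120 g. Origin: centre of the underside, z out of the mouth. All cups are alike; a nested cup's collar rests on the other's rim, so it stands 28 mm higher; it holds 3 or 4 nuts at the start
- cup_c: yellow stacking cup, 96 mm tall: tapered body, 41 mm across at the foot, 62 at 68 mm height; above it a straight collar 70 mm across, 28 high; walls 2.5 mm, mouth 65 mm inside, floor 6 mm, weighted foot, 120 g. Origin: centre of the underside, z out of the mouth. All cups are alike; a nested cup's collar rests on the other's rim, so it stands 28 mm higher; empty, and may be absent (None)
- cup_d: yellow stacking cup, 96 mm tall: tapered body, 41 mm across at the foot, 62 at 68 mm height; above it a straight collar 70 mm across, 28 high; walls 2.5 mm, mouth 65 mm inside, floor 6 mm, weighted foot, 120 g. Origin: centre of the underside, z out of the mouth. All cups are alike; a nested cup's collar rests on the other's rim, so it stands 28 mm higher; empty, and may be absent (None)
- nut_1: steel hexagon nut, 24 mm across flats, 28 mm across corners, 13 mm thick, 35 g; starts in cup_a. Origin: centre of one flat face, z through the hole towards the other face
- nut_2: steel hexagon nut, 24 mm across flats, 28 mm across corners, 13 mm thick, 35 g; starts in cup_a. Origin: centre of one flat face, z through the hole towards the other face
- nut_3: steel hexagon nut, 24 mm across flats, 28 mm across corners, 13 mm thick, 35 g; starts in cup_a. Origin: centre of one flat face, z through the hole towards the other face
- nut_4: steel hexagon nut, 24 mm across flats, 28 mm across corners, 13 mm thick, 35 g; starts in cup_a, or is absent (None). Origin: centre of one flat face, z through the hole towards the other face
- nut_5: steel hexagon nut, 24 mm across flats, 28 mm across corners, 13 mm thick, 35 g; starts in cup_b. Origin: centre of one flat face, z through the hole towards the other face
- nut_6: steel hexagon nut, 24 mm across flats, 28 mm across corners, 13 mm thick, 35 g; starts in cup_b. Origin: centre of one flat face, z through the hole towards the other face
- nut_7: steel hexagon nut, 24 mm across flats, 28 mm across corners, 13 mm thick, 35 g; starts in cup_b. Origin: centre of one flat face, z through the hole towards the other face
- nut_8: steel hexagon nut, 24 mm across flats, 28 mm across corners, 13 mm thick, 35 g; starts in cup_b, or is absent (None). Origin: centre of one flat face, z through the hole towards the other face
- jar: bystander: amber glass jar with black cap, 60 mm diameter, 85 mm tall. Origin: centre of its underside
- spray_can: bystander: blue spray can, 60 mm diameter, 160 mm tall. Origin: centre of its underside
- screwdriver: bystander: red-handled screwdriver, 200 mm long in x, lying on the bench beyond the bin. Origin: its middle, on the bench
Mind the look-alikes: they are no part of the job. Of the things like the spanner, leave any that is black; of the rest the smaller one is meant.

How it is judged:
By the outcome, as a careful person would: the job done as asked, in the order asked, and still so for the second after the job is handed in, with the robot touching nothing.
Of cup_c, cup_d only 1 to 2 are there at a start; the rules pass over those that are not, and their reading is None.
Of nut_4, nut_8 only 1 to 2 are there at a start; the rules pass over those that are not, and their reading is None.
At some moment in a run one of cup_a, cup_b, cup_c, cup_d may be knocked a few centimetres aside while the robot is not near it.
It also fails if it takes over 210 s, if anything falls off the work surface, if the arm or the gripper's body presses on something with over 40 N, if the wrist force passes 120 N, or if a joint passes its speed limit or range.

## Robot

A 6-joint arm with a two-finger parallel gripper is mounted at the origin on the work surface. World frame = base frame: x ahead of the robot, y to its left, z up, the work surface at z = 0. Lengths are in m, angles in degrees, forces in N, time in s.
With the tool pointing down it reaches from about 0.325 to 1 m from the base axis. Payload 5.1 kg.
Tool frame: the origin (TCP) lies at the very end of the fingers, on their centre line; the grasp point (between the pads) lies 19 mm behind it (robot.grip_point_offset is the distance from the TCP to the grasp point, in m); z points along the fingers, y is the line along which they close (so a half turn about z gives the same grasp; the last joint's range is limited). The gripper opens to 85 mm and grips with 20 to 120 N. Pads are 22 mm wide; open, the fingers measure 114 mm over their backs; the gripper's body (76 mm by 85 mm) begins 54 mm behind the grasp point. The pads swing forward as they close: fully open they stand 13 mm farther back than shut.
Start: joints at [-4.733, 7.093, 94.555, -0, 78.352, -4.733], TCP at [0.65, -0, 0.231] pointing down, gripper open.
Joint ranges: [-149.61, 149.61], [-58.7, 133.49], [1.44, 155.28], [-77.14, 257.14], [18.33, 153.61], [-166.67, 166.67]. Speed limits (degrees/s): [147.25, 147.25, 180, 180, 180, 180].

## Interface

Orientations are given as [roll, pitch, yaw] about the fixed x, y, z axes, in that order (R = Rz(yaw) Ry(pitch) Rx(roll)).
In Python, from station import monitor, cams, job, robot gives the robot as it stands.
- The arm moves only by the shell command python3 -m handwheel 'ROWS' [FORCE]. ROWS is JSON, a list of rows, each a list of 7 numbers: the turn, a rotation vector about the tool's x, y, z as a fraction of full scale, then the shift along the tool's x, y, z as a fraction of full scale, then the opening, from 0 (shut) to 1 (fully open). In form: [[rx, ry, rz, x, y, z, grip], ...]. A call has 1 to 8 rows; each row shifts and turns the commanded pose from where the row before left it, along the tool's axes as they then stand; what a row does not reach is not made up. Full scale, the value 1, is 0.1 m for a shift and 180 degrees for a turn. A row lasts 1/8 s, in which the tool goes at most 62.5 mm and 10.7 degrees, less where a joint would pass 70% of its speed; a pose out of reach is approached as far as the arm can. A call with a number of a shift or a turn outside -1 to 1 is refused whole. A call with a gripper value outside its range is refused whole. The fingers move at their own pace and stop on an object; FORCE is the grip in N (left out, the last holds). Time passes only in rows, so rows that do not move let the fingers close. It gives the time, the measured TCP pose, the force, the opening and the grip force at its end, in the units of the state.
- monitor.state(): the state, without advancing time (a new reading comes with each control period).
- cams.snapshot(name): name is "scene" or "side" or "wrist"; returns a dict with "image" (400x640x3 uint8, blue, green, red), "fx", "fy", "cx", "cy" (pixels), "pose" (4x4, takes a point from camera to world coordinates). Camera axes: x right, y up, looking along -z (the intrinsics and any distortion apply to the point x, -y, -z); pixel columns grow to the right and rows downward; lengths in m; the calibration is good to about 2 mm. A picture is of the moment at which its call begins. There is no depth.
- job.sign_off(): hands the job in; it is judged then, once.
The state is a dict: "t": time; "joints": joint angles; "qvel": joint speeds; "joint_efforts": joint torques, N m; "eef_pos": TCP position; "eef_rot": TCP orientation; "contact_force": force on the tool from outside, world axes, zero at the start; "ft_torque": the same for the moment, N m; "width": opening from 0.0 (shut) to 1.0 (fully open); "gripper_force": force on a finger pad.
Only numpy, scipy, OpenCV 4.12 (cv2) and the standard library are available. Lean on these libraries where they do the work, as an engineer would, in place of code of your own. Each camera call takes 0.05 s, during which the arm holds its last target. There are 200 camera calls.

## Working session

There is one attempt and no reset: what is moved stays moved. The work goes in short steps, Python scripts to look and compute and a shell command to move; the robot and the scene stay as the last step left them, time stands still between calls to the robot, and variables do not carry over. Pictures are saved under pics/ and viewed, at most 14 in all, crops included, and the job is handed in when it is done.

```bash
ls; mkdir -p pics; python3 - <<'E'
from station import monitor,cams,job,robot
import cv2
print(monitor.state()); 
for n in("scene","side"):
    s=cams.snapshot(n); cv2.imwrite(f'pics/{n}0.png',s['image']); print(n,s['fx'],s['fy'],s['cx'],s['cy'],s['pose'],[k for k in s])
E
```

```text
pics
{'t': 0.0, 'joints': array([-4.73345959e+00,  7.13500061e+00,  9.46349192e+01, -3.21155270e-04,
        7.83530366e+01, -4.73116677e+00]), 'qvel': array([ 0.06607236, -0.02331415,  0.05420531, -0.09528878, -0.0775413 ,
       -0.04552928]), 'joint_efforts': array([ 3.96925461e-04, -4.23608243e+01, -3.65454090e+01,  2.94756808e-05,
        6.89593100e-03,  2.82237529e-06]), 'eef_pos': array([6.49376558e-01, 1.16419939e-05, 2.30027399e-01]), 'eef_rot': array([-1.79877437e+02, -9.82818698e-03,  8.99977618e+01]), 'contact_force': array([-0.53191027, -0.23604017,  0.30386057]), 'ft_torque': array([-0.04719952,  0.0113547 , -0.03415288]), 'gripper_force': 0.0, 'width': 1.0037905424126679}
scene 418.6962835190182 418.6962835190182 322.2789505165124 200.11231573761302 [[-0.80913917 -0.49701003  0.31348817  0.90566339]
 [ 0.58753965 -0.69294355  0.41788323  0.55641269]
 [ 0.00953745  0.52231242  0.85270087  1.22763049]
 [ 0.          0.          0.          1.        ]] ['image', 'fx', 'fy', 'cx', 'cy', 'pose']
side 420.6718389612058 420.6718389612058 317.83017803853284 196.64309086882562 [[-0.80698078  0.45477605 -0.3767768   0.00535044]
 [-0.59054331 -0.62826567  0.50649861  0.64805157]
 [-0.00637249  0.63123766  0.77556328  1.07230798]
 [ 0.          0.          0.          1.        ]] ['image', 'fx', 'fy', 'cx', 'cy', 'pose']
```

View pics/scene0.png

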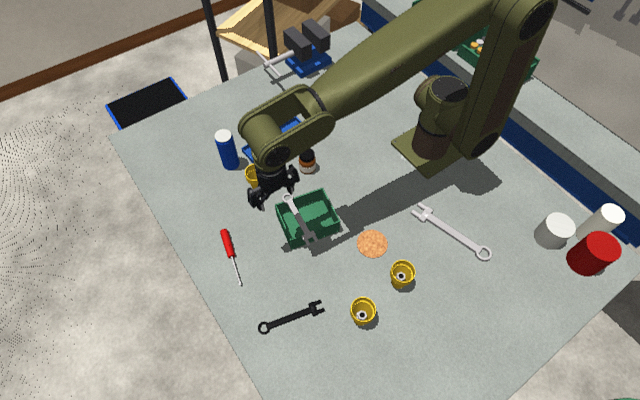

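View pics/side0.png

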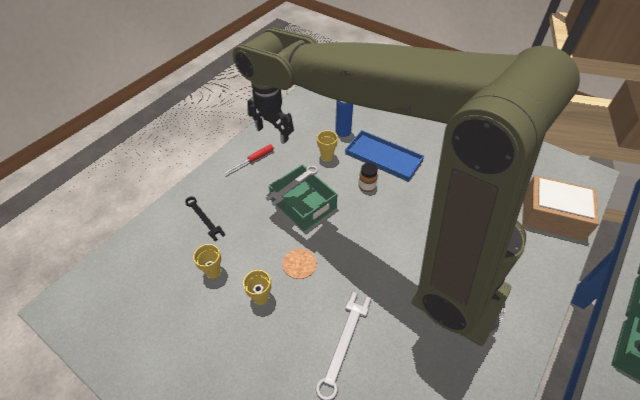

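The scene image shows three spanner-like things: black at (290,317), large silver at (450,232), and a smaller silver one across the bin at (300,220). The last fits, because it is not black and is the smaller of the rest. Cups are at (363,311), (402,274) and, partly hidden, (252,175), which is at (327,145) in the side image.

```bash
cat > h.py <<'E'
import numpy as np, cv2
from station import monitor,cams,job,robot
from scipy.spatial.transform import Rotation as R
def ray(s,u,v):
    T=np.array(s['pose']); d=T[:3,:3]@[(u-s['cx'])/s['fx'],-(v-s['cy'])/s['fy'],-1]
    return T[:3,3],d/np.linalg.norm(d)
def onz(s,u,v,z):
    o,d=ray(s,u,v); return np.round(o+d*(z-o[2])/d[2],4)
def tri(a,b):
    A=[];B=[]
    for o,d in(a,b):
        P=np.eye(3)-np.outer(d,d);A.append(P);B.append(P@o)
    x=np.linalg.lstsq(np.vstack(A),np.hstack(B),rcond=None)[0]
    return np.round(x,4)
def crop(im,x0,y0,x1,y1,f): return cv2.resize(im[y0:y1,x0:x1],None,fx=f,fy=f,interpolation=cv2.INTER_CUBIC)
def proj(s,p):
    T=np.array(s['pose']); c=T[:3,:3].T@(np.array(p)-T[:3,3])
    return np.round([s['cx']+s['fx']*c[0]/-c[2],s['cy']-s['fy']*c[1]/-c[2]],1)
E
python3 - <<'E'
from h import *
a=cv2.imread('pics/scene0.png');b=cv2.imread('pics/side0.png')
t=np.hstack([crop(a,235,170,435,340,2),crop(b,180,150,340,320,2)]) # 400x340,320x340
cv2.imwrite('pics/c1.png',crop(a,235,150,435,340,4)[:600] if 0 else np.vstack([np.hstack([crop(a,235,180,365,265,3),crop(b,255,155,388,240,3)]),np.hstack([crop(a,335,225,465,335,3),crop(b,185,230,318,340-0,3)])]))
E
```

```text
(no output)
```

View pics/c1.png

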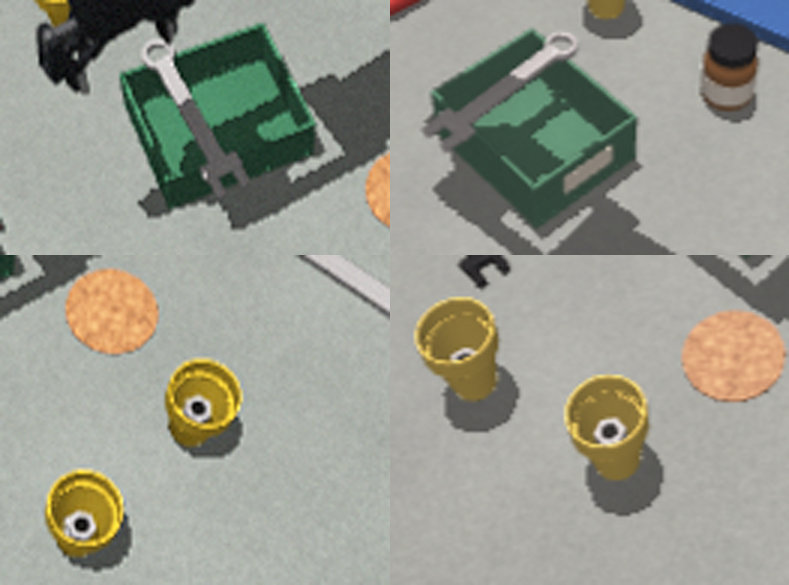

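Crop: the silver spanner on the bin has its ring at scene (287,198) / side (312,170) and its jaw at scene (311,237) / side (274,197). Both near cups hold nuts and the mat is clear. Now I'll turn these into positions.

```bash
python3 - <<'E'
from h import *
a=cams.snapshot('scene');b=cams.snapshot('side')
def t(n,p,q,z): print(n,tri(ray(a,*p),ray(b,*q)),onz(a,*p,z),onz(b,*q,z))
t('ring',(287.2,198.2),(312.2,169.5),.075)
t('jaw',(310.9,237.2),(273.9,196.5),.075)
t('cupnear',(402.5,271.5),(257.2,283.2),.096)
t('cupfar',(363.2,309.2),(207.2,256),.096)
t('mat',(372.2,243.2),(299.8,263.2),.003)
for p in[(275.5,204.2),(322.5,188.8),(339.8,220.8),(291.5,246.5)]: print('bin a',onz(a,*p,.07))
for p in[(303.2,165.5),(336.5,194.8),(304.8,217.2),(268.9,186.5)]: print('bin b',onz(b,*p,.07))
for p in[(369,134),(423,157),(408,178),(346,152)]: print('tray b',onz(b,*p,.022))
print('cup3',onz(b,327.5,138.5,.096),'jar',onz(b,369,168,.085),'can',onz(b,344,137,0))
for n,p in dict(big1=(362,300),big2=(327,390)).items(): print(n,onz(b,*p,.01))
E
```

```text
ring [ 0.57   -0.0808  0.0769] [ 0.5699 -0.0805  0.075 ] [ 0.5713 -0.0837  0.075 ]
jaw [0.5916 0.0832 0.0874] [0.5885 0.079  0.075 ] [0.5991 0.0751 0.075 ]
cupnear [0.4403 0.3297 0.0876] [0.4436 0.3311 0.096 ] [0.4366 0.3328 0.096 ]
cupfar [0.6027 0.3492 0.0901] [0.6043 0.3503 0.096 ] [0.5991 0.351  0.096 ]
mat [0.4201 0.1819 0.0029] [0.4203 0.1824 0.003 ] [0.4201 0.1816 0.003 ]
bin a [ 0.6115 -0.0862  0.07  ]
bin a [ 0.4538 -0.0459  0.07  ]
bin a [0.4801 0.0831 0.07  ]
bin a [0.6529 0.0682 0.07  ]
bin b [ 0.6086 -0.0844  0.07  ]
bin b [ 0.45   -0.0462  0.07  ]
bin b [0.4772 0.0793 0.07  ]
bin b [0.6408 0.0504 0.07  ]
tray b [ 0.5385 -0.3862  0.022 ]
tray b [ 0.3242 -0.3959  0.022 ]
tray b [ 0.3194 -0.2788  0.022 ]
tray b [ 0.5549 -0.2596  0.022 ]
cup3 [ 0.6025 -0.2126  0.096 ] jar [ 0.4221 -0.1881  0.085 ] can [ 0.6162 -0.3397  0.    ]
big1 [0.211  0.1757 0.01  ]
big2 [0.155  0.4182 0.01  ]
```

```bash
python3 -m handwheel '[[0,0,0,0,-0.4,0,1],[0,0,0,0,-0.27,0,1],[0,0,0,0,0,0,1]]' 60; python3 - <<'E'
from h import *
s=cams.snapshot('wrist');cv2.imwrite('pics/w1.png',s['image']);print(s['fx'],s['cx'],s['cy'],s['pose'])
E
```

```text
t: 0.57
eef_pos: [0.5819, 0.0001, 0.2312]
eef_rot: [-180.0, -0.0, 90.0]
contact_force: [-0.0, 0.1, 0.1]
width: 0.998
gripper_force: 0.0
355.10098021618865 321.4750982698104 204.98895482008743 [[ 1.00000000e+00 -5.49633035e-06 -5.46440174e-06  5.81897820e-01]
 [ 6.96096010e-06  9.46944757e-01  3.21396372e-01  8.41050776e-02]
 [ 3.40798594e-06 -3.21396372e-01  9.46944757e-01  3.72902146e-01]
 [ 0.00000000e+00  0.00000000e+00  0.00000000e+00  1.00000000e+00]]
```

View pics/w1.png

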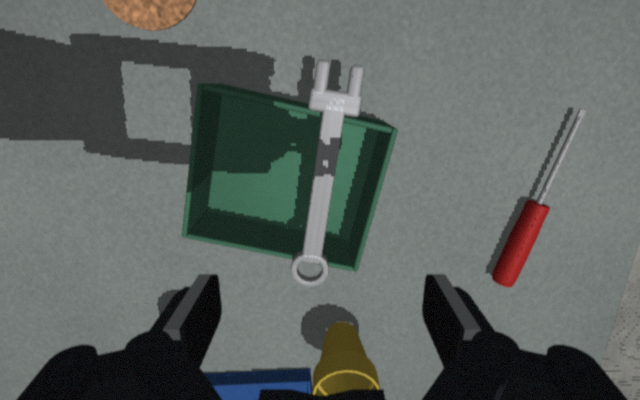

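Wrist picture: the spanner's ring is at (310,269), the handle runs (314,250)–(331,115) and the jaw tips are near (339,65). The bin rim corners are (200,84), (396,128), (357,269) and (184,236).

```bash
python3 - <<'E'
from h import *
s=cams.snapshot('wrist')
for n,p in dict(ring=(310,269),h1=(314.5,250),h2=(331,118),jawend=(339,66)).items(): print(n,onz(s,*p,.078))
for p in[(200,84),(396,128),(357,269),(184,236)]: print(onz(s,*p,.07))
h1,h2=onz(s,310,269,.078),onz(s,331,118,.078);d=h2-h1;print(np.degrees(np.arctan2(d[1],d[0])))
print('mat bottom',onz(s,155,29,.003))
E
```

```text
ring [ 0.5723 -0.0794  0.078 ]
h1 [ 0.5766 -0.0598  0.078 ]
h2 [0.5907 0.0583 0.078 ]
jawend [0.5966 0.0976 0.078 ]
[0.4849 0.0844 0.07  ]
[0.6456 0.0494 0.07  ]
[ 0.6171 -0.0838  0.07  ]
[ 0.4553 -0.0493  0.07  ]
82.38900431881072
mat bottom [0.4263 0.1335 0.003 ]
```

```bash
python3 -m handwheel '[[0,0,0.042,0.011,0.017,0,0.5],[0,0,0,0,0,0.4,0.5],[0,0,0,0,0,0.4,0.5],[0,0,0,0,0,0.4,0.5],[0,0,0,0,0,0.2,0.5],[0,0,0,0,0,0.2,0.5],[0,0,0,0,0,0,0.5]]'
```

```text
t: 1.55
eef_pos: [0.5842, 0.0011, 0.0701]
eef_rot: [-179.9, 0.0, 82.4]
contact_force: [-0.3, 0.2, -0.7]
width: 0.502
gripper_force: 0.0
```

```bash
python3 -m handwheel '[[0,0,0,0,0,0,0],[0,0,0,0,0,0,0],[0,0,0,0,0,0,0],[0,0,0,0,0,0,0],[0,0,0,0,0,0,0]]' 80;python3 -m handwheel '[[0,0,0,0,0,-0.2,0],[0,0,0,0,0,-0.4,0],[0,0,0,0,0,-0.4,0],[0,0,0,0,0,-0.4,0],[0,0,0,0,0,-0.4,0],[0,0,0,0,0,0,0]]'; python3 - <<'E'
from h import *
s=cams.snapshot('wrist');cv2.imwrite('pics/w2.png',s['image'])
E
```

```text
t: 2.17
eef_pos: [0.586, 0.001, 0.0733]
eef_rot: [179.8, -0.0, 82.4]
contact_force: [-0.5, 0.6, 6.0]
width: 0.176
gripper_force: 79.0
t: 2.92
eef_pos: [0.5867, 0.0009, 0.2569]
eef_rot: [179.5, -0.0, 82.4]
contact_force: [-0.5, 0.5, -2.5]
width: 0.176
gripper_force: 78.5
```

View pics/w2.png

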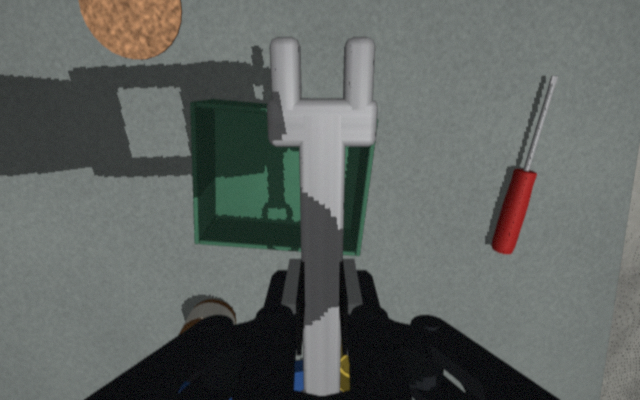

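Spanner held level. I'll turn it and carry it above the tray.

```bash
python3 -m handwheel '[[0,0,0.0544,0,0,0,0],[0,0,0.0544,0,0,0,0],[0,0,0.0544,0,0,0,0],[0,0,0.0544,0,0,0,0],[0,0,0.0544,0,0,0,0],[0,0,0.0544,0,0,0,0],[0,0,0.0544,0,0,0,0],[0,0,0.0544,0,0,0,0]]';python3 -m handwheel '[[0,0,0,-0.218,0.4,0,0],[0,0,0,-0.218,0.4,0,0],[0,0,0,-0.218,0.4,0,0],[0,0,0,-0.218,0.4,0,0],[0,0,0,-0.218,0.4,0,0],[0,0,0,-0.218,0.4,0,0],[0,0,0,-0.218,0.4,0,0],[0,0,0,-0.218,0.4,0,0]]'; python3 - <<'E'
from h import *
print(monitor.state()['joints'])
w=cams.snapshot('scene')['image'];s=cams.snapshot('side')['image'];v=cams.snapshot('wrist')['image']
cv2.imwrite('pics/m3.png',np.vstack([np.hstack([crop(w,200,80,400,240,2),crop(s,280,60,480,220,2)]),cv2.resize(v,None,fx=.65,fy=.65)[:260,:][:, :] if 0 else np.pad(cv2.resize(v,(416,260)),((0,0),(0,384),(0,0)))]))
E
```

```text
t: 3.98
eef_pos: [0.5834, 0.0012, 0.2486]
eef_rot: [-180.0, 0.3, 3.8]
contact_force: [0.0, 0.1, -2.2]
width: 0.176
gripper_force: 78.5
t: 4.97
eef_pos: [0.4319, -0.331, 0.2488]
eef_rot: [-179.8, 0.2, 4.1]
contact_force: [1.0, -0.5, -1.8]
width: 0.179
gripper_force: 78.6
[-4.31193872e+01 -6.83853688e+00  1.06823901e+02  3.36688339e-03
  8.02392989e+01  4.27809733e+01]
```

View pics/m3.png

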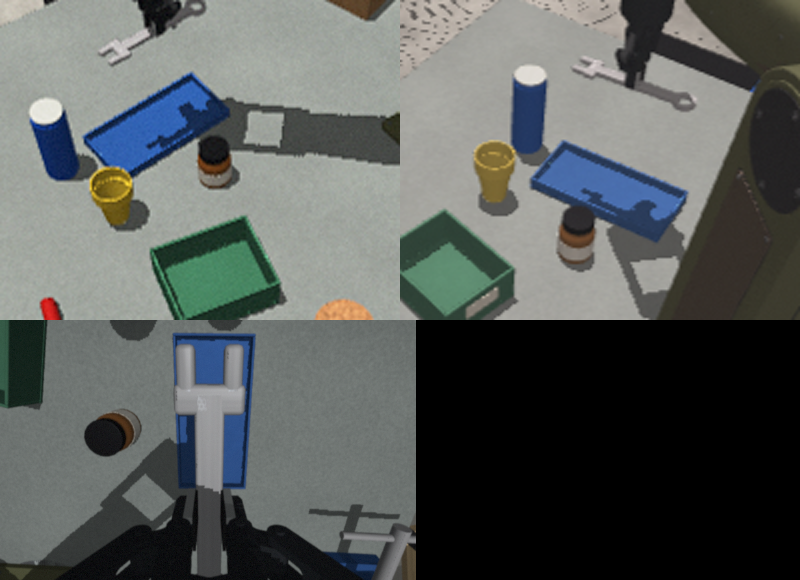

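Two views show the tray clear, with corners at scene (243,148), (296,118), (314,135), (266,167) and side (345,150), (362,131), (423,156), (407,179). The third cup's rim is at scene (256,171) / side (327,137), and the cup is empty.

```bash
python3 - <<'E'
from h import *
a=cams.snapshot('scene');b=cams.snapshot('side');w=cams.snapshot('wrist')
for s,P in((a,[(243,148.5),(296.5,118),(314.5,135.5),(266.5,167)]),(b,[(362.5,131.5),(423.5,156.5),(407.5,179),(345.5,150)])):
    q=np.array([onz(s,*p,.022) for p in P]);print(q[:,:2].tolist(),q.mean(0)); 
    for i,j in((0,1),(3,2)): d=q[i]-q[j];print(np.degrees(np.arctan2(d[1],d[0])),np.linalg.norm(d))
f=640/416
q=[(x*f,(y-320)*f) for x,y in((173,334),(255,334),(244,488),(180,488))]
print([onz(w,*p,.022)[:2] for p in q])
print('cup3',tri(ray(a,256,171),ray(b,327.5,137.5)),onz(a,256,171,.096),onz(b,327.5,137.5,.096))
cv2.imwrite('pics/m4.png',np.vstack([cv2.resize(a['image'],(480,300)),cv2.resize(b['image'],(480,300))]))
E
```

```text
[[0.5676, -0.3813], [0.3258, -0.3909], [0.32, -0.2799], [0.5422, -0.261]] [ 0.4389   -0.328275  0.022   ]
2.273576316201597 0.2419904956811321
4.861790995443286 0.2230023542476626
[[0.565, -0.3837], [0.3239, -0.3991], [0.3186, -0.2739], [0.5619, -0.2669]] [ 0.44235 -0.3309   0.022  ]
3.654740634193097 0.24159132848676496
1.6480059443894124 0.24340067789552267
[array([ 0.5671, -0.2666]), array([ 0.5755, -0.3841]), array([ 0.3295, -0.3979]), array([ 0.3212, -0.2842])]
cup3 [ 0.6027 -0.2134  0.1004] [ 0.6013 -0.2171  0.096 ] [ 0.6053 -0.2166  0.096 ]
```

View pics/m4.png

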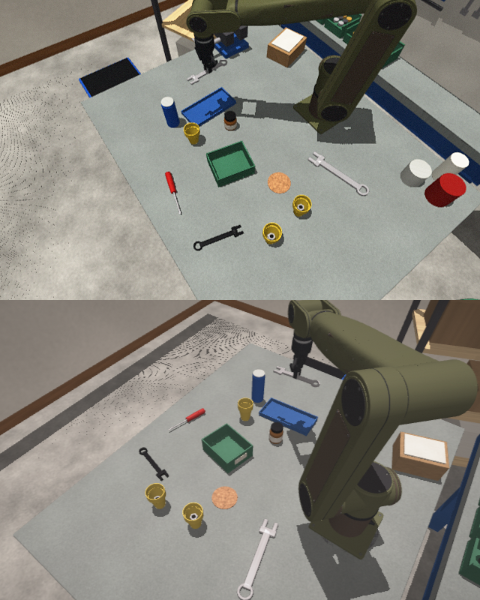

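Tray centre is about (0.445,-0.331), yaw about 3.5°; only three cups are present. Now lowering.

```bash
python3 -m handwheel '[[0,0,0,0.13,0,0.4,0],[0,0,0,0,0,0.5,0],[0,0,0,0,0,0.5,0],[0,0,0,0,0,0.5,0],[0,0,0,0,0,0.25,0],[0,0,0,0,0,0.15,0],[0,0,0,0,0,0,0]]';
```

```text
t: 6.15
eef_pos: [0.4465, -0.3286, 0.0205]
eef_rot: [-179.9, 0.1, 4.2]
contact_force: [-0.5, 0.8, -1.6]
width: 0.178
gripper_force: 78.6
```

```bash
python3 -m handwheel '[[0,0,0,0,0,0.05,0],[0,0,0,0,0,0.04,0],[0,0,0,0,0,0.02,0],[0,0,0,0,0,0,0]]';
```

```text
t: 6.65
eef_pos: [0.4466, -0.3297, 0.0104]
eef_rot: [180.0, -0.0, 4.1]
contact_force: [0.7, 0.3, -1.8]
width: 0.175
gripper_force: 78.6
```

```bash
python3 -m handwheel '[[0,0,0,0,0,0.02,0],[0,0,0,0,0,0.01,0],[0,0,0,0,0,0,0]]';python3 -m handwheel '[[0,0,0,0,0,0,0.4],[0,0,0,0,0,0,0.4],[0,0,0,0,0,0,0.4],[0,0,0,0,0,0,0.4]]'; python3 -m handwheel '[[0,0,0,0,0,-0.1,0.4],[0,0,0,0,0,-0.4,0.4],[0,0,0,0,0,-0.5,0.4],[0,0,0,0,0,-0.5,1],[0,0,0,0,0,-0.5,1],[0,0,0,0,0,-0.5,1],[0,0,0,0,0,0,1]]';python3 - <<'E'
from h import *
s=cams.snapshot('wrist');cv2.imwrite('pics/w5.png',s['image'])
E
```

```text
t: 7.02
eef_pos: [0.4466, -0.3297, 0.0074]
eef_rot: [180.0, -0.0, 4.1]
contact_force: [-0.5, 0.4, 0.4]
width: 0.174
gripper_force: 78.7
t: 7.52
eef_pos: [0.4467, -0.3297, 0.0074]
eef_rot: [180.0, -0.0, 4.1]
contact_force: [0.2, 0.4, -0.3]
width: 0.402
gripper_force: 0.0
t: 8.4
eef_pos: [0.4486, -0.3314, 0.2645]
eef_rot: [179.5, -0.5, 4.1]
contact_force: [0.6, -0.5, 0.3]
width: 1.005
gripper_force: 0.0
```

View pics/w5.png

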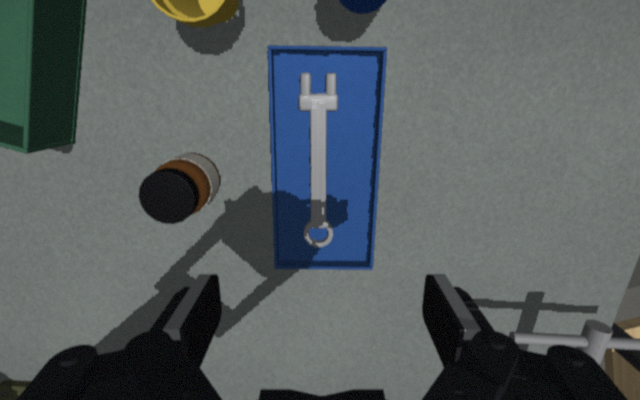

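The spanner lies flat in the tray, jaw at (318,85) and ring at (318,234). For pouring I want a slanted side grasp, so I'll check what kinematics the robot object offers.

```bash
python3 - <<'E'
from h import *
print([(k,getattr(robot,k)) for k in dir(robot) if not k.startswith('_')])
print(monitor.state()['joints'],monitor.state()['eef_pos'])
E
```

```text
[('MotionError', <class 'station.MotionError'>), ('grip_point_offset', 0.0187)]
[-4.19700662e+01 -5.98308460e+00  1.04874129e+02 -4.29593642e-04
  8.07534665e+01  4.39227284e+01] [ 0.44754078 -0.33045509  0.26099216]
```

```bash
python3 -m handwheel '[[0,0,-0.057,0,0,-0.1,1],[0,0,-0.057,0,0,-0.1,1],[0,0,-0.057,0,0,0,1],[0,0,-0.057,0,0,0,1],[0,0,-0.057,0,0,0,1],[0,0,-0.057,0,0,0,1]]'; python3 -m handwheel '[[0,0,-0.057,0,0,0,1],[0,0,-0.057,0,0,0,1],[0,0,-0.057,0,0,0,1],[0,0,-0.057,0,0,0,1],[0,0,-0.057,0,0,0,1],[0,0,-0.057,0,0,0,1]]';python3 -m handwheel '[[0,0,0,0.37,0.31,-0.1,1],[0,0,0,0.37,0.31,-0.1,1],[0,0,0,0.37,0.31,-0.1,1],[0,0,0,0.37,0.31,-0.1,1],[0,0,0,0.37,0.31,0,1],[0,0,0,0.37,0.31,0,1]]';python3 -m handwheel '[[0,0,0,0.37,0.31,0,1],[0,0,0,0.37,0.31,0,1],[0,0,0,0.37,0.31,0,1],[0,0,0,0.37,0.31,0,1],[0,0,0,0.37,0.31,0,1],[0,0,0,0.37,0.31,0,1]]'; python3 - <<'E'
from h import *
print(monitor.state()['joints'])
E
```

```text
t: 9.2
eef_pos: [0.4459, -0.329, 0.2752]
eef_rot: [-179.8, -0.1, 66.0]
contact_force: [0.6, -0.7, 0.6]
width: 0.997
gripper_force: 0.0
t: 9.95
eef_pos: [0.4459, -0.329, 0.2752]
eef_rot: [-180.0, -0.2, 127.6]
contact_force: [0.2, -0.5, -0.5]
width: 1.006
gripper_force: 0.0
t: 10.7
eef_pos: [0.4596, -0.0387, 0.3157]
eef_rot: [-179.9, -0.1, 127.2]
contact_force: [0.2, -0.1, 0.2]
width: 1.002
gripper_force: 0.0
t: 11.45
eef_pos: [0.4734, 0.2503, 0.3154]
eef_rot: [-179.8, -0.0, 127.2]
contact_force: [0.6, 0.5, -0.0]
width: 1.001
gripper_force: 0.0
[ 2.21284092e+01 -9.66930816e+00  1.03029410e+02 -1.08663200e-02
  8.68079893e+01 -1.51096584e+01]
```

```bash
python3 -m handwheel '[[0,0.055,0,0,0,0,1],[0,0.055,0,0,0,0,1],[0,0,0,0,0,0,1]]'; python3 - <<'E'
from h import *
print(monitor.state()['joints'])
E
```

```text
t: 11.82
eef_pos: [0.4743, 0.2474, 0.3142]
eef_rot: [-179.7, -19.9, 126.9]
contact_force: [0.9, -0.5, -0.1]
width: 1.0
gripper_force: 0.0
[ 12.56996593  -6.29273695 101.66348982  17.92636775  93.25925863
 -24.7667179 ]
```

```bash
cat >> h.py <<'E'
from scipy.optimize import minimize
th=np.linspace(0,2*np.pi,40)
CP=np.vstack([np.c_[r*np.cos(th),r*np.sin(th),0*th+z] for r,z in((.0205,0),(.031,.068),(.035,.068),(.035,.096))])
def blobs(s,amin=60):
    hsv=cv2.cvtColor(s['image'],cv2.COLOR_BGR2HSV); m=cv2.inRange(hsv,(20,130,50),(32,255,255))
    m=cv2.morphologyEx(m,cv2.MORPH_CLOSE,np.ones((3,3)))
    return [max(cv2.findContours((l==i).astype(np.uint8),0,2)[0],key=len) for n,l,st,c in [cv2.connectedComponentsWithStats(m)] for i in range(1,n) if st[i,4]>amin]
def cupfit(s,guess,z0=0):
    """hull-overlap fit of an upright cup at (x,y), foot at z0; returns xy and IoU"""
    g=proj(s,[*guess,z0+.05]); B=blobs(s)
    if not B: return None
    c=min(B,key=lambda c:np.linalg.norm(c.reshape(-1,2).mean(0)-g))
    h1=cv2.convexHull(c).astype(np.float32)
    def f(p):
        h2=cv2.convexHull(np.array([proj(s,q+[p[0],p[1],z0]) for q in CP],np.float32))
        i=cv2.intersectConvexConvex(h1,h2)[0]; return -i/(cv2.contourArea(h1)+cv2.contourArea(h2)-i)
    r=minimize(f,guess,method='Nelder-Mead',options=dict(initial_simplex=[guess,np.add(guess,[.01,0]),np.add(guess,[0,.01])],xatol=2e-4,fatol=1e-4))
    return np.round(r.x,4),round(-r.fun,3)
def cups(G,z0=0,C=('scene','side')):
    S={n:cams.snapshot(n) for n in C}
    for g in G: print(g,*[(n,cupfit(s,g,z0)) for n,s in S.items()])
E
python3 - <<'E'
from h import *
cups([(.44,.331),(.603,.35),(.603,-.214)])
E
```

```text
(0.44, 0.331) ('scene', (array([0.4392, 0.3287]), np.float64(0.955))) ('side', (array([0.4427, 0.3284]), np.float64(0.881)))
(0.603, 0.35) ('scene', (array([0.6031, 0.3482]), np.float64(0.928))) ('side', (array([0.6071, 0.3469]), np.float64(0.864)))
(0.603, -0.214) ('scene', (array([ 0.6044, -0.22  ]), np.float64(0.899))) ('side', (array([ 0.6112, -0.2207]), np.float64(0.83)))
```

```bash
python3 -m handwheel '[[0,0.0556,0,0,0,0,1],[0,0.0556,0,0,0,0,1],[0,0.0556,0,0,0,0,1],[0,0,0,0,0,0,1]]'; python3 - <<'E'
from h import *
print(monitor.state()['joints'])
E
```

```text
t: 12.42
eef_pos: [0.4738, 0.2482, 0.3145]
eef_rot: [-179.5, -49.8, 126.8]
contact_force: [0.3, 0.7, -0.9]
width: 0.999
gripper_force: 0.0
[  2.59800637   2.29228491 101.08451621  40.75622915 105.97927535
 -33.40717483]
```

```bash
cat >> h.py <<'E'
def to(p,rpy=None):
    st=monitor.state(); M=R.from_euler('xyz',st['eef_rot'],degrees=True)
    print('shift',np.round(M.inv().apply(np.array(p)-st['eef_pos'])*10,3))
    if rpy is not None: print('turn',np.round((M.inv()*R.from_euler('xyz',rpy,degrees=True)).as_rotvec()/np.pi,4))
E
python3 - <<'E'
from h import *
to((.485,.271,.143),(180,-50,127))
E
```

```text
shift [-1.237  0.236  1.192]
turn [-0.0017  0.0008 -0.0008]
```

```bash
python3 -m handwheel '[[0,0,0,-0.31,0.059,0.298,1],[0,0,0,-0.31,0.059,0.298,1],[0,0,0,-0.31,0.059,0.298,1],[0,0,0,-0.31,0.059,0.298,1],[0,0,0,0,0,0,1]]'; python3 - <<'E'
from h import *
print(monitor.state()['joints'])
to((.4295,.3443,.066),(180,-50,127))
cups([(.44,.331)])
E
```

```text
t: 13.05
eef_pos: [0.4839, 0.2729, 0.1436]
eef_rot: [-179.5, -49.9, 127.0]
contact_force: [0.2, 0.2, 0.8]
width: 0.999
gripper_force: 0.0
[  4.88447186  13.83530436 105.93809927  40.03542294  92.22904692
 -42.68610598]
shift [-0.014  0.006  1.186]
turn [-0.0028  0.0008  0.0002]
(0.44, 0.331) ('scene', (array([0.4399, 0.3295]), np.float64(0.931))) ('side', (array([0.4439, 0.3295]), np.float64(0.899)))
```

```bash
python3 -m handwheel '[[0,0,0,0,0,0.4,1],[0,0,0,0,0,0.4,1],[0,0,0,0,0,0.2,1],[0,0,0,0,0,0.18,1],[0,0,0,0,0,0,1]]'; python3 -m handwheel '[[0,0,0,0,0,0,0.6],[0,0,0,0,0,0,0.6],[0,0,0,0,0,0,0.6],[0,0,0,0,0,0,0.6]]' 40; python3 - <<'E'
from h import *
w=cams.snapshot('wrist')['image'];a=cams.snapshot('scene')['image']
cv2.imwrite('pics/m6.png',np.vstack([cv2.resize(w,(480,300)),crop(a,320,200,480,300,3)]))
E
```

```text
t: 13.78
eef_pos: [0.4315, 0.3442, 0.0697]
eef_rot: [180.0, -49.8, 127.3]
contact_force: [-0.1, -1.1, 0.1]
width: 0.995
gripper_force: 0.0
t: 14.28
eef_pos: [0.4328, 0.3437, 0.0708]
eef_rot: [179.9, -49.8, 127.3]
contact_force: [-0.7, -2.4, 6.1]
width: 0.811
gripper_force: 45.1
```

View pics/m6.png

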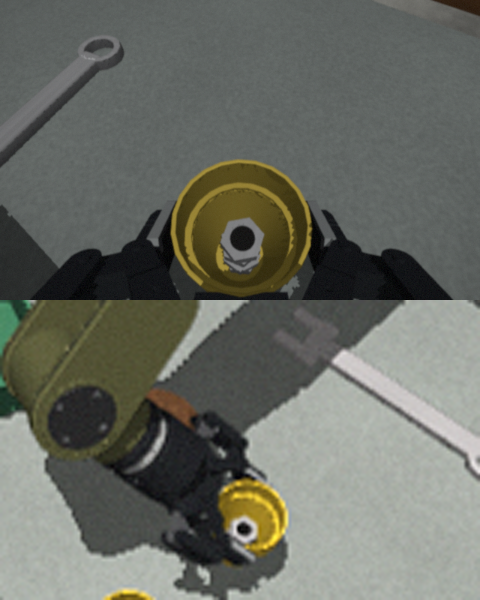

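The cup is gripped at the collar; the wrist view shows its nuts at (240,240). Lifting.

```bash
python3 -m handwheel '[[0,0,0,0.15,0,-0.13,0.6],[0,0,0,0.3,0,-0.25,0.6],[0,0,0,0.38,0,-0.32,0.6],[0,0,0,0.38,0,-0.32,0.6],[0,0,0,0.38,0,-0.32,0.6],[0,0,0,0.38,0,-0.32,0.6],[0,0,0,0,0,0,0.6]]' 60; cat >> h.py <<'E'
def hz(yaw,phi=0,el=0):
    a,e=np.radians(yaw),np.radians(el); z=np.array([np.cos(a)*np.cos(e),np.sin(a)*np.cos(e),np.sin(e)]); y=np.array([np.sin(a),-np.cos(a),0]); x=np.cross(y,z)
    return R.from_matrix(np.c_[x,y,z])*R.from_euler('z',phi,degrees=True)
def goto(p,M1):
    st=monitor.state(); M=R.from_euler('xyz',st['eef_rot'],degrees=True); r=M.inv()*M1
    print('q',np.round(st['joints'],1),'shift',np.round(M.inv().apply(np.array(p)-st['eef_pos'])*10,3),'turn',np.round(r.as_rotvec()/np.pi,4),'deg',round(np.degrees(r.magnitude()),1))
E
python3 - <<'E'
from h import *
goto((.549,.025,.33),hz(70)); goto((.549,.025,.33),hz(127,0,-40))
E
```

```text
t: 15.25
eef_pos: [0.4331, 0.3443, 0.3327]
eef_rot: [179.1, -49.6, 127.9]
contact_force: [0.4, -0.1, -3.4]
width: 0.803
gripper_force: 68.8
q [ 12.3  -1.1 102.7  44.8 100.3 -25.7] shift [-2.117 -1.008 -2.458] turn [-0.303   0.2038  0.1147] deg 68.9
q [ 12.3  -1.1 102.7  44.8 100.3 -25.7] shift [-2.117 -1.008 -2.458] turn [0.0011 0.0024 0.0031] deg 0.7
```

```bash
python3 -m handwheel '[[0,0,0,-0.265,-0.126,-0.307,0.6],[0,0,0,-0.265,-0.126,-0.307,0.6],[0,0,0,-0.265,-0.126,-0.307,0.6],[0,0,0,-0.265,-0.126,-0.307,0.6],[0,0,0,-0.265,-0.126,-0.307,0.6],[0,0,0,-0.265,-0.126,-0.307,0.6],[0,0,0,-0.265,-0.126,-0.307,0.6],[0,0,0,-0.265,-0.126,-0.307,0.6]]' ;python3 -m handwheel '[[-0.0433,0.0291,0.0164,0,0,0,0.6],[-0.0433,0.0291,0.0164,0,0,0,0.6],[-0.0433,0.0291,0.0164,0,0,0,0.6],[-0.0433,0.0291,0.0164,0,0,0,0.6],[-0.0433,0.0291,0.0164,0,0,0,0.6],[-0.0433,0.0291,0.0164,0,0,0,0.6],[-0.0433,0.0291,0.0164,0,0,0,0.6],[0,0,0,0,0,0,0.6]]' ; python3 - <<'E'
from h import *
goto((.549,.025,.19),hz(70))
E
```

```text
t: 16.25
eef_pos: [0.5475, 0.0234, 0.3216]
eef_rot: [-179.8, -49.9, 127.0]
contact_force: [0.6, 0.2, -2.7]
width: 0.803
gripper_force: 69.2
t: 17.25
eef_pos: [0.5451, 0.0258, 0.3194]
eef_rot: [-113.7, -88.9, 3.7]
contact_force: [0.0, -0.6, -3.4]
width: 0.801
gripper_force: 69.4
q [-33.4   0.3 120.9  82.6 101.2 -31. ] shift [-1.293  0.061  0.015] turn [-0.      0.0024 -0.0054] deg 1.1
```

```bash
python3 -m handwheel '[[0,0,0,-0.32,0.015,0,0.6],[0,0,0,-0.32,0.015,0,0.6],[0,0,0,-0.32,0.015,0,0.6],[0,0,0,-0.3,0.015,0,0.6],[0,0,0,0,0,0,0.6]]' ;python3 -m handwheel '[[0,0,0.055,0,0,0,0.6],[0,0,0.055,0,0,0,0.6],[0,0,0.055,0,0,0,0.6],[0,0,0.055,0,0,0,0.6],[0,0,0.055,0,0,0,0.6],[0,0,0.055,0,0,0,0.6],[0,0,0.055,0,0,0,0.6],[0,0,0.055,0,0,0,0.6]]' ; python3 - <<'E'
from h import *
goto((.549,.025,.19),hz(70,170))
E
```

```text
t: 17.88
eef_pos: [0.552, 0.0225, 0.1958]
eef_rot: [-119.2, -89.2, 9.4]
contact_force: [1.0, -0.8, -2.4]
width: 0.803
gripper_force: 69.4
t: 18.88
eef_pos: [0.553, 0.0218, 0.1996]
eef_rot: [-90.4, -10.2, -19.9]
contact_force: [0.5, -0.6, -2.8]
width: 0.804
gripper_force: 69.4
q [-33.3  13.7 120.9  80.2  99.2  34.3] shift [-0.065  0.086  0.017] turn [ 0.0024 -0.0011  0.5012] deg 90.2
```

```bash
python3 -m handwheel '[[0,0,0.045,0,0,0,0.6],[0,0,0.045,0,0,0,0.6],[0,0,0.045,0,0,0,0.6],[0,0,0.045,0,0,0,0.6],[0,0,0.055,0,0,0,0.6],[0,0,0.055,0,0,0,0.6],[0,0,0.055,0,0,0,0.6],[0,0,0.055,0,0,0,0.6]]' ;python3 -m handwheel '[[0,0,0.055,0,0,0,0.6],[0,0,0.055,0,0,0,0.6],[0,0,0,0,0,0,0.6],[0,0,0,0,0,0,0.6],[0,0,0,0,0,0,0.6],[0,0,0,0,0,0,0.6]]' ; python3 - <<'E'
from h import *
print(monitor.state()['joints'])
a=cams.snapshot('scene')['image'];b=cams.snapshot('side')['image']
cv2.imwrite('pics/m7.png',np.hstack([crop(a,220,130,420,280,2),crop(b,230,110,430,260,2)]))
E
```

```text
t: 19.88
eef_pos: [0.5531, 0.0217, 0.2001]
eef_rot: [-90.8, 61.8, -20.6]
contact_force: [-0.3, -0.6, -1.0]
width: 0.803
gripper_force: 69.5
t: 20.62
eef_pos: [0.5519, 0.0223, 0.1977]
eef_rot: [-92.4, 81.5, -22.3]
contact_force: [-0.2, -0.1, -1.6]
width: 0.8
gripper_force: 69.5
[-33.3031918   13.85760779 121.07753372  80.27228352  99.12520895
 125.72130433]
```

View pics/m7.png

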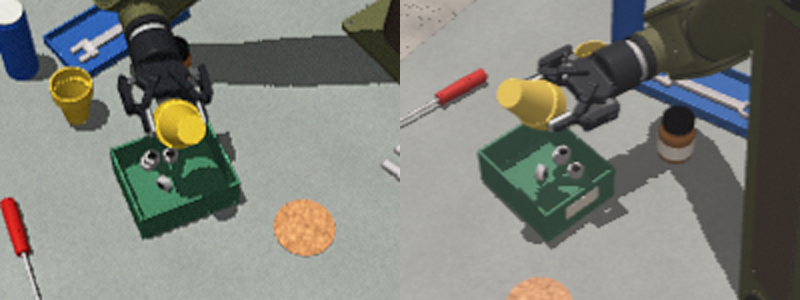

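Three nuts lie in the bin at scene crop (150,158), (169,155), (164,182), and the wrist force dropped by the weight of the nuts. I'll turn the cup back upright and set it on the mat.

```bash
python3 -m handwheel '[[0,0,-0.055,0,0,0,0.6],[0,0,-0.055,0,0,0,0.6],[0,0,-0.055,0,0,0,0.6],[0,0,-0.055,0,0,0,0.6],[0,0,-0.055,0,0,0,0.6],[0,0,-0.055,0,0,0,0.6],[0,0,-0.055,0,0,0,0.6],[0,0,-0.055,0,0,0,0.6]]' ;python3 -m handwheel '[[0,0,-0.055,0,0,0,0.6],[0,0,-0.055,0,0,0,0.6],[0,0,-0.055,0,0,0,0.6],[0,0,-0.055,0,0,0,0.6],[0,0,-0.055,0,0,0,0.6],[0,0,-0.055,0,0,0,0.6],[0,0,-0.055,0,0,0,0.6],[0,0,-0.055,0,0,0,0.6]]' ;python3 -m handwheel '[[0,0,-0.055,0,0,0,0.6],[0,0,-0.015,0,0,0,0.6],[0,0,0,0.32,0,0,0.6],[0,0,0,0.32,0,0,0.6],[0,0,0,0.32,0,0,0.6],[0,0,0,0.32,0,0,0.6],[0,0,0,0,0,0,0.6]]'; python3 - <<'E'
from h import *
goto((.549,.025,.33),hz(127.3,0,-40))
E
```

```text
t: 21.72
eef_pos: [0.5519, 0.0223, 0.1975]
eef_rot: [-90.3, 2.0, -20.0]
contact_force: [0.6, -0.2, -0.3]
width: 0.807
gripper_force: 69.5
t: 22.72
eef_pos: [0.5519, 0.0223, 0.1975]
eef_rot: [-91.6, -77.2, -18.5]
contact_force: [-0.6, -0.0, -0.5]
width: 0.802
gripper_force: 69.4
t: 23.6
eef_pos: [0.5537, 0.0224, 0.3281]
eef_rot: [-155.7, -89.6, 45.7]
contact_force: [-0.1, 0.5, -1.6]
width: 0.802
gripper_force: 69.4
q [-33.2   0.7 119.5  82.9 101.2 -30.8] shift [ 0.019 -0.053  0.008] turn [ 0.3041 -0.2016 -0.1129] deg 68.7
```

```bash
python3 -m handwheel '[[0.0434,-0.0288,-0.0161,0,0,0,0.6],[0.0434,-0.0288,-0.0161,0,0,0,0.6],[0.0434,-0.0288,-0.0161,0,0,0,0.6],[0.0434,-0.0288,-0.0161,0,0,0,0.6],[0.0434,-0.0288,-0.0161,0,0,0,0.6],[0.0434,-0.0288,-0.0161,0,0,0,0.6],[0.0434,-0.0288,-0.0161,0,0,0,0.6],[0,0,0,0,0,0,0.6]]' ; python3 - <<'E'
from h import *
goto((.412,.1967,.25),hz(127.3,0,-40))
cups([(.603,.35),(.607,-.218)])
E
```

```text
t: 24.6
eef_pos: [0.5539, 0.0241, 0.3251]
eef_rot: [-179.8, -50.4, 127.2]
contact_force: [0.3, 0.0, -1.0]
width: 0.805
gripper_force: 69.4
q [-16.3  13.2  88.2  31.3 118.9 -48.4] shift [ 0.845 -0.079  2.199] turn [-0.0007 -0.0021 -0.0003] deg 0.4
(0.603, 0.35) ('scene', (array([0.6027, 0.3481]), np.float64(0.924))) ('side', (array([0.6071, 0.3469]), np.float64(0.864)))
(0.607, -0.218) ('scene', (array([ 0.6051, -0.2195]), np.float64(0.894))) ('side', (array([ 0.6109, -0.2215]), np.float64(0.83)))
```

```bash
python3 -m handwheel '[[0,0,0,0.169,-0.016,0.44,0.6],[0,0,0,0.169,-0.016,0.44,0.6],[0,0,0,0.169,-0.016,0.44,0.6],[0,0,0,0.169,-0.016,0.44,0.6],[0,0,0,0.169,-0.016,0.44,0.6],[0,0,0,0,0,0,0.6]]' ; python3 - <<'E'
from h import *
goto((.412,.1967,.095),hz(127.3,0,-40.2))
E
```

```text
t: 25.45
eef_pos: [0.4081, 0.1961, 0.2474]
eef_rot: [-179.3, -50.6, 126.7]
contact_force: [0.6, -0.5, -1.6]
width: 0.803
gripper_force: 69.4
q [ -2.8  -3.1 113.4  37.4 104.4 -41.9] shift [-1.189  0.046  0.953] turn [-0.0012 -0.0044 -0.0021] deg 0.9
```

```bash
python3 -m handwheel '[[0,-0.004,-0.002,-0.3,0.011,0.24,0.6],[0,0,0,-0.3,0.011,0.24,0.6],[0,0,0,-0.3,0.011,0.24,0.6],[0,0,0,-0.29,0.011,0.23,0.6],[0,0,0,0,0,0,0.6],[0,0,0,0,0,0,0.6]]' ; python3 - <<'E'
from h import *
goto((.412,.1967,.075),hz(127.3,0,-40.2))
cups([(.42,.182)],.024)
E
```

```text
t: 26.2
eef_pos: [0.4188, 0.1943, 0.099]
eef_rot: [179.7, -49.6, 127.6]
contact_force: [-0.1, -0.5, -0.3]
width: 0.803
gripper_force: 69.4
q [ -2.8   9.  116.7  35.7  91.1 -51.8] shift [-0.144 -0.04   0.201] turn [0.0004 0.001  0.001 ] deg 0.3
(0.42, 0.182) ('scene', (array([0.4234, 0.1784]), np.float64(0.905))) ('side', (array([0.431 , 0.1784]), np.float64(0.905)))
```

```bash
python3 -m handwheel '[[0,0,0,-0.05,-0.02,0.08,0.6],[0,0,0,-0.05,-0.02,0.07,0.6],[0,0,0,-0.044,0,0.05,0.6],[0,0,0,0,0,0,0.6],[0,0,0,0,0,0,0.6]]' ; python3 - <<'E'
from h import *
goto((.412,.1967,.0738),hz(127.3,0,-40.2))
E
```

```text
t: 26.92
eef_pos: [0.4109, 0.1972, 0.074]
eef_rot: [179.8, -49.6, 127.6]
contact_force: [-1.2, 0.8, 0.6]
width: 0.803
gripper_force: 69.5
q [ -2.5  10.7 117.9  35.8  88.7 -53.2] shift [-0.009  0.006 -0.007] turn [-0.0004  0.0009  0.0011] deg 0.3
```

```bash
python3 -m handwheel '[[0,0,0,0,0,0,1],[0,0,0,0,0,0,1],[0,0,0,0,0,0,1],[0,0,0,0,0,0,1]]'; python3 -m handwheel '[[0,0,0,0,0,-0.2,1],[0,0,0,0,0,-0.4,1],[0,0,0,0,0,-0.5,1],[0,0,0,0.3,0,-0.4,1],[0,0,0,0.38,0,-0.3,1],[0,0,0,0,0,0,1]]' ; python3 - <<'E'
from h import *
cups([(.42,.182)],.003)
cups([(.603,.35)])
# pregrasp far cup, same relation
g=np.array([.6045,.348,0])+[-.0082,.0147,.069]; zt=hz(127.3,0,-40.2).apply([0,0,1]); print(g)
goto(g-.12*zt+[0,0,.1],hz(127.3,0,-40.2));goto(g-.12*zt,hz(127.3,0,-40.2))
E
```

```text
t: 27.42
eef_pos: [0.4112, 0.1971, 0.0741]
eef_rot: [179.8, -49.6, 127.6]
contact_force: [0.8, -0.8, -0.7]
width: 1.0
gripper_force: 0.0
t: 28.18
eef_pos: [0.4702, 0.1219, 0.2478]
eef_rot: [179.2, -49.2, 128.1]
contact_force: [0.5, 1.7, 0.0]
width: 0.997
gripper_force: 0.0
(0.42, 0.182) ('scene', (array([0.3902, 0.1857]), np.float64(0.922))) ('side', (array([0.392 , 0.1839]), np.float64(0.903)))
(0.603, 0.35) ('scene', (array([0.6027, 0.3481]), np.float64(0.927))) ('side', (array([0.6071, 0.3469]), np.float64(0.862)))
[0.5963 0.3627 0.069 ]
q [ -9.4   4.4 106.2  33.1 107.1 -47.9] shift [0.168 2.483 0.121] turn [-0.0006  0.0007  0.0006] deg 0.2
q [ -9.4   4.4 106.2  33.1 107.1 -47.9] shift [-0.595  2.483  0.768] turn [-0.0006  0.0007  0.0006] deg 0.2
```

The mat cup stands upright at (0.391,0.185), so it was knocked or dragged about 30 mm. I'll mend that during stacking. On to the second full cup.

```bash
python3 -m handwheel '[[0,0,0,0.034,0.497,0.024,1],[0,0,0,0.034,0.497,0.024,1],[0,0,0,0.034,0.497,0.024,1],[0,0,0,0.034,0.497,0.024,1],[0,0,0,0.034,0.497,0.024,1],[0,0,0,-0.38,0,0.32,1],[0,0,0,-0.38,0,0.32,1],[0,0,0,0,0,0,1]]'; python3 - <<'E'
from h import *
cups([(.39,.185)],.003)
cups([(.603,.35)])
goto((.5963,.3627,.069),hz(127.3,0,-40.2))
E
```

```text
t: 29.38
eef_pos: [0.649, 0.2895, 0.1412]
eef_rot: [-179.1, -50.0, 126.8]
contact_force: [-0.6, 0.5, -0.8]
width: 1.0
gripper_force: 0.0
(0.39, 0.185) ('scene', (array([0.3898, 0.1847]), np.float64(0.932))) ('side', (array([0.3934, 0.1854]), np.float64(0.909)))
(0.603, 0.35) ('scene', (array([0.6031, 0.3482]), np.float64(0.927))) ('side', (array([0.6071, 0.3469]), np.float64(0.881)))
q [  5.1  32.   80.8  40.5  97.  -38.5] shift [-0.026 -0.021  1.242] turn [0.0005 0.0015 0.0019] deg 0.5
```

```bash
python3 -m handwheel '[[0,0,0,-0.01,0,0.4,1],[0,0,0,-0.01,-0.01,0.4,1],[0,0,0,0,-0.01,0.24,1],[0,0,0,0,0,0.19,1],[0,0,0,0,0,0,1]]'; python3 -m handwheel '[[0,0,0,0,0,0,0.6],[0,0,0,0,0,0,0.6],[0,0,0,0,0,0,0.6],[0,0,0,0,0,0,0.6]]' 60;python3 -m handwheel '[[0,0,0,0.15,0,-0.13,0.6],[0,0,0,0.3,0,-0.25,0.6],[0,0,0,0.38,0,-0.32,0.6],[0,0,0,0.38,0,-0.32,0.6],[0,0,0,0.38,0,-0.32,0.6],[0,0,0,0.38,0,-0.32,0.6],[0,0,0,0,0,0,0.6]]'; python3 - <<'E'
from h import *
goto((.549,.025,.33),hz(127.3,0,-40))
E
```

```text
t: 30.2
eef_pos: [0.5947, 0.3626, 0.0674]
eef_rot: [179.9, -49.6, 127.6]
contact_force: [0.4, -0.3, 0.4]
width: 0.995
gripper_force: 0.0
t: 30.7
eef_pos: [0.5964, 0.362, 0.0693]
eef_rot: [179.6, -49.6, 127.7]
contact_force: [0.2, -1.6, 5.4]
width: 0.802
gripper_force: 68.0
t: 31.58
eef_pos: [0.5953, 0.3632, 0.3321]
eef_rot: [178.9, -49.3, 128.3]
contact_force: [0.2, 0.9, -2.6]
width: 0.803
gripper_force: 68.4
q [ 11.1  18.9  80.3  44.5 102.8 -25.2] shift [-1.559 -2.425 -1.828] turn [0.0018 0.0038 0.0036] deg 1.0
```

Force is −2.6 N, so it's held with the nuts. Carrying to the bin the same way.

```bash
python3 -m handwheel '[[0,0.003,0.003,-0.195,-0.303,-0.228,0.6],[0,0,0,-0.195,-0.303,-0.228,0.6],[0,0,0,-0.195,-0.303,-0.228,0.6],[0,0,0,-0.195,-0.303,-0.228,0.6],[0,0,0,-0.195,-0.303,-0.228,0.6],[0,0,0,-0.195,-0.303,-0.228,0.6],[0,0,0,-0.195,-0.303,-0.228,0.6],[0,0,0,-0.195,-0.303,-0.228,0.6]]' ;python3 -m handwheel '[[-0.0433,0.0291,0.0164,0,0,0,0.6],[-0.0433,0.0291,0.0164,0,0,0,0.6],[-0.0433,0.0291,0.0164,0,0,0,0.6],[-0.0433,0.0291,0.0164,0,0,0,0.6],[-0.0433,0.0291,0.0164,0,0,0,0.6],[-0.0433,0.0291,0.0164,0,0,0,0.6],[-0.0433,0.0291,0.0164,0,0,0,0.6],[0,0,0,0,0,0,0.6]]' ; python3 - <<'E'
from h import *
goto((.549,.025,.19),hz(70))
E
```

```text
t: 32.58
eef_pos: [0.545, 0.0238, 0.3219]
eef_rot: [-179.4, -50.2, 126.6]
contact_force: [1.5, -0.1, -2.6]
width: 0.808
gripper_force: 68.6
t: 33.58
eef_pos: [0.5433, 0.0262, 0.3197]
eef_rot: [-109.8, -88.5, -0.3]
contact_force: [-0.1, -0.4, -0.9]
width: 0.805
gripper_force: 68.8
q [-33.5  -0.  121.2  82.5 101.2 -30.6] shift [-1.295  0.088  0.019] turn [ 0.0005  0.0027 -0.0076] deg 1.5
```

```bash
python3 -m handwheel '[[0,0,0,-0.32,0.01,0,0.6],[0,0,0,-0.32,0.01,0,0.6],[0,0,0,-0.32,0.01,0,0.6],[0,0,0,-0.3,0.01,0,0.6],[0,0,0,0,0,0,0.6]]' ;python3 -m handwheel '[[0,0,0.055,0,0,0,0.6],[0,0,0.055,0,0,0,0.6],[0,0,0.055,0,0,0,0.6],[0,0,0.055,0,0,0,0.6],[0,0,0.055,0,0,0,0.6],[0,0,0.055,0,0,0,0.6],[0,0,0.055,0,0,0,0.6],[0,0,0.055,0,0,0,0.6]]' ; python3 -m handwheel '[[0,0,0.045,0,0,0,0.6],[0,0,0.045,0,0,0,0.6],[0,0,0.045,0,0,0,0.6],[0,0,0.045,0,0,0,0.6],[0,0,0.055,0,0,0,0.6],[0,0,0.055,0,0,0,0.6],[0,0,0.055,0,0,0,0.6],[0,0,0.055,0,0,0,0.6]]' ;python3 -m handwheel '[[0,0,0.055,0,0,0,0.6],[0,0,0.055,0,0,0,0.6],[0,0,0,0,0,0,0.6],[0,0,0,0,0,0,0.6],[0,0,0,0,0,0,0.6],[0,0,0,0,0,0,0.6]]' ; python3 - <<'E'
from h import *
a=cams.snapshot('scene')['image'];b=cams.snapshot('side')['image']
cv2.imwrite('pics/m8.png',np.vstack([np.hstack([crop(a,220,130,420,280,2),crop(b,230,110,430,260,2)]),np.hstack([crop(a,240,170,373,270,3),crop(b,250,150,383,250,3)])]) if 0 else np.hstack([crop(a,220,130,420,280,2),crop(b,230,110,430,260,2)]))
E
```

```text
t: 34.2
eef_pos: [0.5474, 0.0238, 0.1959]
eef_rot: [-112.4, -88.8, 2.4]
contact_force: [-0.2, -0.1, -1.3]
width: 0.804
gripper_force: 68.8
t: 35.2
eef_pos: [0.5484, 0.023, 0.1997]
eef_rot: [-90.5, -9.8, -19.9]
contact_force: [0.1, -0.4, -2.9]
width: 0.803
gripper_force: 68.8
t: 36.2
eef_pos: [0.5485, 0.023, 0.2]
eef_rot: [-91.0, 62.2, -20.9]
contact_force: [-0.1, 0.0, -1.2]
width: 0.804
gripper_force: 68.9
t: 36.95
eef_pos: [0.5473, 0.0236, 0.1977]
eef_rot: [-93.0, 81.9, -23.1]
contact_force: [-1.1, 0.0, -1.7]
width: 0.803
gripper_force: 68.9
```

View pics/m8.png

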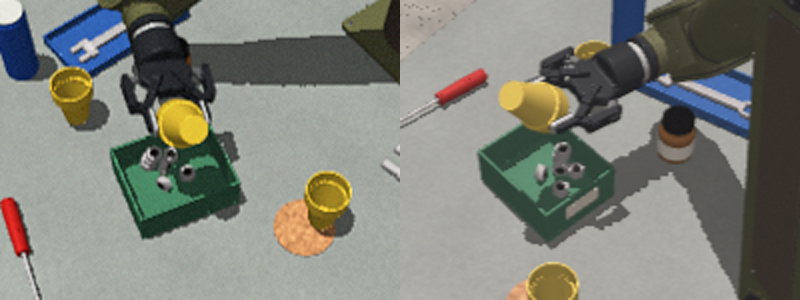

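Nuts now in a pile at scene crop (150–187,150–183); I'll count them from above later. Next I turn the cup upright and park it on the bench at (0.55,0.20).

```bash
python3 -m handwheel '[[0,0,-0.055,0,0,0,0.6],[0,0,-0.055,0,0,0,0.6],[0,0,-0.055,0,0,0,0.6],[0,0,-0.055,0,0,0,0.6],[0,0,-0.055,0,0,0,0.6],[0,0,-0.055,0,0,0,0.6],[0,0,-0.055,0,0,0,0.6],[0,0,-0.055,0,0,0,0.6]]' ;python3 -m handwheel '[[0,0,-0.055,0,0,0,0.6],[0,0,-0.055,0,0,0,0.6],[0,0,-0.055,0,0,0,0.6],[0,0,-0.055,0,0,0,0.6],[0,0,-0.055,0,0,0,0.6],[0,0,-0.055,0,0,0,0.6],[0,0,-0.055,0,0,0,0.6],[0,0,-0.055,0,0,0,0.6]]' ;python3 -m handwheel '[[0,0,-0.055,0,0,0,0.6],[0,0,-0.015,0,0,0,0.6],[0,0,0,0.32,0,0,0.6],[0,0,0,0.32,0,0,0.6],[0,0,0,0.32,0,0,0.6],[0,0,0,0.32,0,0,0.6],[0,0,0,0,0,0,0.6]]';python3 -m handwheel '[[0.0434,-0.0288,-0.0161,0,0,0,0.6],[0.0434,-0.0288,-0.0161,0,0,0,0.6],[0.0434,-0.0288,-0.0161,0,0,0,0.6],[0.0434,-0.0288,-0.0161,0,0,0,0.6],[0.0434,-0.0288,-0.0161,0,0,0,0.6],[0.0434,-0.0288,-0.0161,0,0,0,0.6],[0.0434,-0.0288,-0.0161,0,0,0,0.6],[0,0,0,0,0,0,0.6]]' ; python3 - <<'E'
from h import *
goto((.5418,.2147,.25),hz(127.5,0,-40.4))
E
```

```text
t: 38.05
eef_pos: [0.5473, 0.0236, 0.1975]
eef_rot: [-90.4, 2.4, -20.1]
contact_force: [0.8, -0.1, -1.4]
width: 0.807
gripper_force: 68.8
t: 39.05
eef_pos: [0.5473, 0.0236, 0.1975]
eef_rot: [-91.8, -76.8, -18.3]
contact_force: [-0.7, 1.1, -1.1]
width: 0.807
gripper_force: 68.8
t: 39.92
eef_pos: [0.5501, 0.0234, 0.3281]
eef_rot: [-128.3, -89.2, 18.2]
contact_force: [0.5, 0.1, -0.5]
width: 0.807
gripper_force: 68.8
t: 40.92
eef_pos: [0.5503, 0.0251, 0.3251]
eef_rot: [-179.3, -50.7, 126.7]
contact_force: [-0.3, -0.5, -0.7]
width: 0.811
gripper_force: 68.8
q [-16.4  12.9  88.7  31.4 119.1 -48.2] shift [0.413 1.086 1.678] turn [-0.0004 -0.0061 -0.0027] deg 1.2
```

```bash
python3 -m handwheel '[[0,-0.006,-0.003,0.083,0.217,0.336,0.6],[0,0,0,0.083,0.217,0.336,0.6],[0,0,0,0.083,0.217,0.336,0.6],[0,0,0,0.083,0.217,0.336,0.6],[0,0,0,0.083,0.217,0.336,0.6],[0,0,0,0,0,0,0.6]]';python3 -m handwheel '[[0,0,0,-0.3,0,0.25,0.6],[0,0,0,-0.3,0,0.25,0.6],[0,0,0,-0.3,0,0.25,0.6],[0,0,0,-0.28,0,0.24,0.6],[0,0,0,0,0,0,0.6],[0,0,0,0,0,0,0.6]]' ; python3 - <<'E'
from h import *
goto((.5418,.2147,.0705),hz(127.5,0,-40.4))
cups([(.55,.2)],.025);cups([(.391,.185)],.003)
E
```

```text
t: 41.68
eef_pos: [0.5391, 0.2137, 0.2451]
eef_rot: [-179.5, -49.9, 127.1]
contact_force: [-0.3, -0.7, -0.4]
width: 0.805
gripper_force: 68.8
t: 42.42
eef_pos: [0.5428, 0.211, 0.0956]
eef_rot: [180.0, -49.6, 127.4]
contact_force: [0.6, 0.5, -0.1]
width: 0.803
gripper_force: 68.8
q [ -0.8  22.8  99.7  36.8  92.7 -48.5] shift [-0.169  0.014  0.19 ] turn [ 0.0006  0.0001 -0.0004] deg 0.1
(0.55, 0.2) ('scene', (array([0.5465, 0.1965]), np.float64(0.888))) ('side', (array([0.5558, 0.1968]), np.float64(0.89)))
(0.391, 0.185) ('scene', (array([0.3891, 0.1839]), np.float64(0.955))) ('side', (array([0.3924, 0.1839]), np.float64(0.91)))
```

```bash
python3 -m handwheel '[[0,0,0,-0.06,0,0.07,0.6],[0,0,0,-0.06,0,0.07,0.6],[0,0,0,-0.045,0.01,0.045,0.6],[0,0,0,0,0,0,0.6],[0,0,0,0,0,0,0.6]]' ;python3 -m handwheel '[[0,0,0,0,0,0,1],[0,0,0,0,0,0,1],[0,0,0,0,0,0,1],[0,0,0,0,0,0,1]]'; python3 -m handwheel '[[0,0,0,0,0,-0.2,1],[0,0,0,0,0,-0.4,1],[0,0,0,0,0,-0.5,1],[0,0,0,0.3,0,-0.4,1],[0,0,0,0.38,0,-0.3,1],[0,0,0,0.38,0,-0.32,1],[0,0,0,0,0,0,1]]' ; python3 - <<'E'
from h import *
cups([(.55,.2)]);cups([(.391,.185)],.003)
# next: tool down over the bin, yaw 90
goto((.55,-.03,.38),R.from_euler('xyz',[180,0,90],degrees=True))
E
```

```text
t: 43.25
eef_pos: [0.5409, 0.215, 0.0696]
eef_rot: [-179.9, -49.5, 127.4]
contact_force: [1.0, -0.6, -1.2]
width: 0.803
gripper_force: 68.8
t: 43.75
eef_pos: [0.5409, 0.215, 0.0701]
eef_rot: [-180.0, -49.6, 127.4]
contact_force: [0.5, -0.0, 0.0]
width: 0.997
gripper_force: 0.0
t: 44.62
eef_pos: [0.5996, 0.1407, 0.295]
eef_rot: [179.3, -49.1, 128.0]
contact_force: [0.5, -0.1, 0.4]
width: 0.997
gripper_force: 0.0
(0.55, 0.2) ('scene', (array([0.5464, 0.2002]), np.float64(0.917))) ('side', (array([0.5523, 0.1997]), np.float64(0.879)))
(0.391, 0.185) ('scene', (array([0.3893, 0.1837]), np.float64(0.942))) ('side', (array([0.3935, 0.1842]), np.float64(0.89)))
q [ -6.2  17.8  86.1  36.1 110.9 -41.2] shift [ 0.011 -1.416 -1.419] turn [-0.0907 -0.2654  0.1944] deg 61.4
```

```bash
python3 -m handwheel '[[-0.0151,-0.0442,0.0324,0,0,0,1],[-0.0151,-0.0442,0.0324,0,0,0,1],[-0.0151,-0.0442,0.0324,0,0,0,1],[-0.0151,-0.0442,0.0324,0,0,0,1],[-0.0151,-0.0442,0.0324,0,0,0,1],[-0.0151,-0.0442,0.0324,0,0,0,1],[0,0,0,0,0,0,1]]';python3 -m handwheel '[[0,0,0,-0.1,-0.35,-0.3,1],[0,0,0,-0.1,-0.35,-0.3,1],[0,0,0,-0.1,-0.35,-0.3,1],[0,0,0,0,0,0,1]]'; python3 - <<'E'
from h import *
s=cams.snapshot('wrist');cv2.imwrite('pics/w9.png',s['image']); print(monitor.state()['joints'])
E
```

```text
t: 45.7
eef_pos: [0.596, 0.1433, 0.2867]
eef_rot: [-179.9, -0.1, 90.3]
contact_force: [-0.5, -0.6, -0.1]
width: 0.998
gripper_force: 0.0
t: 46.2
eef_pos: [0.492, 0.1107, 0.3808]
eef_rot: [179.7, -0.1, 90.0]
contact_force: [0.3, 0.4, 0.4]
width: 0.999
gripper_force: 0.0
[ 6.54083514e+00 -1.45487733e+01  1.01253315e+02  9.21380823e-02
  9.31150714e+01  6.52109267e+00]
```

View pics/w9.png

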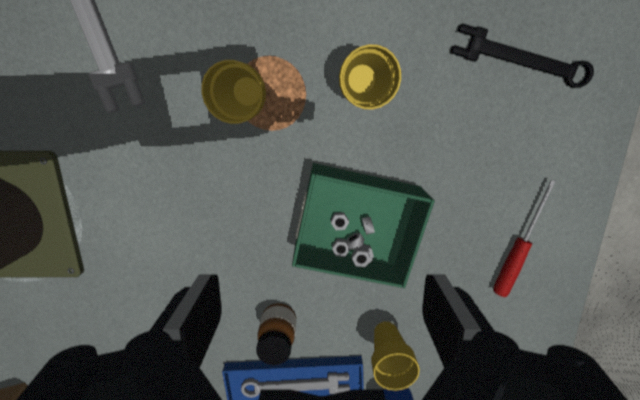

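Both poured cups look empty, seen at (235,92) and (370,77). I count five or six nuts in the bin around (340–370,220–260), so I'll check closer.

```bash
python3 - <<'E'
from h import *
w=cv2.imread('pics/w9.png');a=cams.snapshot('scene')['image'];b=cams.snapshot('side')['image']
t=np.hstack([crop(w,320,200,385,270,6),crop(w,195,40,410,125,2)[:, :410]]) if 0 else None
P=np.zeros((600,800,3),np.uint8)
def put(im,x,y): h,v=im.shape[:2];P[y:y+h,x:x+v]=im[:600-y,:800-x]
put(crop(w,320,200,385,270,6),0,0); put(crop(a,270,180,345,250,5),400,0); put(crop(w,195,40,410,115,2)[:180],0,430); put(crop(b,265,160,340,220,4),440,355)
cv2.imwrite('pics/m10.png',P)
E
```

```text
(no output)
```

View pics/m10.png

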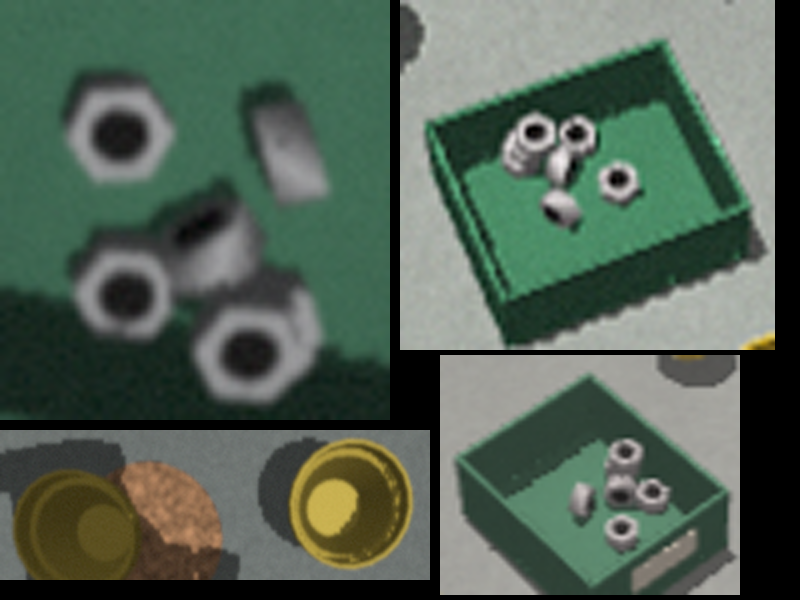

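Both cups are empty. The bin holds the nuts, some piled at scene crop (515–577,130–165), and the visible bench is clear of them. Now I centre the mat cup with a grip from above.

```bash
python3 -m handwheel '[[0,0,0,0.25,-0.33,0.1,1],[0,0,0,0.25,-0.33,0.1,1],[0,0,0,0.25,-0.33,0.1,1],[0,0,0,0,0,0.45,1],[0,0,0,0,0,0.45,1],[0,0,0,0,0,0.45,1],[0,0,0,0,0,0.3,1],[0,0,0,0,0,0,1]]'; python3 - <<'E'
from h import *
print(np.round(monitor.state()['joints'],1))
cups([(.391,.184)],.003)
to((.3914,.184,.066),(180,0,90))
E
```

```text
t: 47.35
eef_pos: [0.3911, 0.1857, 0.1779]
eef_rot: [-179.5, 0.1, 90.0]
contact_force: [-0.6, 0.2, -0.2]
width: 1.0
gripper_force: 0.0
[ 18.3 -19.4 124.1   0.   75.8  18.2]
(0.391, 0.184) ('scene', (array([0.3892, 0.1851]), np.float64(0.907))) ('side', (array([0.3925, 0.1838]), np.float64(0.881)))
shift [-0.026 -0.022  1.165]
turn [-0.     -0.0001  0.0002]
```

```bash
python3 -m handwheel '[[0,0,0,-0.015,0,0.35,1],[0,0,0,0,0,0.35,1],[0,0,0,0,0,0.3,1],[0,0,0,0,0,0.15,1],[0,0,0,0,0,0,1]]'; python3 -m handwheel '[[0,0,0,0,0,0,0.6],[0,0,0,0,0,0,0.6],[0,0,0,0,0,0,0.6],[0,0,0,0,0,0,0.6]]' 50; python3 -m handwheel '[[0,0,0,0,0,-0.1,0.6],[0,0,0,0,0,-0.2,0.6],[0,0,0,0,0,0,0.6],[0,0,0,0,0,0,0.6]]'; python3 - <<'E'
from h import *
cups([(.391,.184)],.033)
E
```

```text
t: 48.08
eef_pos: [0.3939, 0.1852, 0.068]
eef_rot: [179.9, -0.0, 90.0]
contact_force: [-1.0, -0.2, -0.0]
width: 0.999
gripper_force: 0.0
t: 48.58
eef_pos: [0.3951, 0.1857, 0.0703]
eef_rot: [179.7, -0.1, 90.0]
contact_force: [-2.3, 0.1, 6.3]
width: 0.81
gripper_force: 56.0
t: 49.08
eef_pos: [0.3935, 0.185, 0.0977]
eef_rot: [179.9, -0.0, 90.0]
contact_force: [-0.7, 0.5, -2.1]
width: 0.81
gripper_force: 56.8
(0.391, 0.184) ('scene', (array([0.391, 0.184]), np.float64(0.549))) ('side', (array([0.3916, 0.1851]), np.float64(0.672)))
```

```bash
python3 -m handwheel '[[0,0,0,-0.02,0.13,0,0.6],[0,0,0,0,0.135,0,0.6],[0,0,0,0,0,0.15,0.6],[0,0,0,0,0,0.08,0.6],[0,0,0,0,0,0.02,0.6],[0,0,0,0,0,0,0.6],[0,0,0,0,0,0,0.6]]'
```

```text
t: 50.05
eef_pos: [0.4203, 0.1832, 0.0732]
eef_rot: [179.9, -0.0, 90.0]
contact_force: [-0.8, -0.2, -1.0]
width: 0.808
gripper_force: 56.8
```

```bash
python3 -m handwheel '[[0,0,0,0,0,0.02,0.6],[0,0,0,0,0,0.01,0.6],[0,0,0,0,0,0,0.6]]';python3 -m handwheel '[[0,0,0,0,0,0,1],[0,0,0,0,0,0,1],[0,0,0,0,0,0,1],[0,0,0,0,0,0,1]]'; python3 -m handwheel '[[0,0,0,0,0,-0.2,1],[0,0,0,0,0,-0.4,1],[0,0,0,0,0,-0.4,1],[0,0,0,0,0,-0.4,1],[0,0,0,0,0,-0.3,1],[0,0,0,0,0,0,1]]'; python3 - <<'E'
from h import *
cups([(.42,.183)],.003);cups([(.549,.2)])
to((.549,.200,.18),(180,0,90))
E
```

```text
t: 50.42
eef_pos: [0.4204, 0.1832, 0.0704]
eef_rot: [179.9, -0.0, 90.0]
contact_force: [-0.5, -0.1, 2.6]
width: 0.809
gripper_force: 57.1
t: 50.92
eef_pos: [0.4202, 0.1831, 0.0698]
eef_rot: [179.9, -0.0, 90.0]
contact_force: [0.3, 0.3, -0.6]
width: 1.001
gripper_force: 0.0
t: 51.68
eef_pos: [0.4214, 0.1835, 0.243]
eef_rot: [179.6, -0.1, 90.0]
contact_force: [-1.4, -0.2, -0.4]
width: 0.996
gripper_force: 0.0
(0.42, 0.183) ('scene', (array([0.4139, 0.1821]), np.float64(0.91))) ('side', (array([0.4174, 0.1806]), np.float64(0.873)))
(0.549, 0.2) ('scene', (array([0.5469, 0.1999]), np.float64(0.911))) ('side', (array([0.5518, 0.2006]), np.float64(0.868)))
shift [0.172 1.301 0.576]
turn [-0.0004  0.0002  0.0001]
```

```bash
python3 - <<'E'
from h import *
for n,f in(('scene','scene0'),('side','side0')):
    s=cams.snapshot(n);im=cv2.imread(f'pics/{f}.png');m=cv2.inRange(cv2.cvtColor(im,cv2.COLOR_BGR2HSV),(5,80,120),(19,255,255))
    m=cv2.morphologyEx(m,cv2.MORPH_CLOSE,np.ones((5,5)));c=max(cv2.findContours(m,0,2)[0],key=cv2.contourArea);q=np.array([onz(s,u,v,.003)[:2] for u,v in c.reshape(-1,2)])
    (x,y),r=cv2.minEnclosingCircle(q.astype(np.float32));M=cv2.moments(q.astype(np.float32).reshape(-1,1,2));print(n,x,y,r,M['m10']/M['m00'],M['m01']/M['m00'])
E
```

```text
scene -0.0345199815928936 -0.8642603754997253 0.23839913308620453 -0.027734071175813613 -0.9287847160745556
side -0.10257960110902786 -0.9303675889968872 0.21541175246238708 -0.10220711728901201 -0.8959639343334886
```

```bash
python3 - <<'E'
from h import *
for n,f,p in(('scene','scene0',(372,243)),('side','side0',(300,263))):
    s=cams.snapshot(n);im=cv2.imread(f'pics/{f}.png');m=cv2.inRange(cv2.cvtColor(im,cv2.COLOR_BGR2HSV),(5,80,120),(19,255,255))
    m=cv2.morphologyEx(m,cv2.MORPH_CLOSE,np.ones((5,5)));c=min(cv2.findContours(m,0,2)[0],key=lambda c:-cv2.pointPolygonTest(c,p,True));q=np.array([onz(s,u,v,.003)[:2] for u,v in c.reshape(-1,2)])
    (x,y),r=cv2.minEnclosingCircle(q.astype(np.float32));M=cv2.moments(q.astype(np.float32).reshape(-1,1,2));print(n,x,y,r,M['m10']/M['m00'],M['m01']/M['m00'])
E
```

```text
scene 0.4208698570728302 0.18123014271259308 0.05041053518652916 0.4211031995092579 0.18136959748016943
side 0.42233601212501526 0.18225955963134766 0.05039739981293678 0.4223122938631777 0.1821066594994333
```

The mat centre is (0.4215,0.1818) and the cup is about 5 mm short in x, so I'll nudge it.

```bash
python3 -m handwheel '[[0,0,0,0,0,0.4,1],[0,0,0,0,0,0.4,1],[0,0,0,0,0,0.4,1],[0,0,0,0,0,0.35,1],[0,0,0,0,0,0.17,1],[0,0,0,0,0,0,0.6],[0,0,0,0,0,0,0.6],[0,0,0,0,0,0,0.6]]'; python3 -m handwheel '[[0,0,0,0,0,0,0.6],[0,0,0,0,0,-0.1,0.6],[0,0,0,0,0,0,0.6],[0,0,0,0,0,0,0.6]]';  python3 - <<'E'
from h import *
to((.4255,.1835,.0708),(180,0,90))
E
```

```text
t: 53.08
eef_pos: [0.4213, 0.1834, 0.0693]
eef_rot: [179.7, -0.1, 90.0]
contact_force: [-0.5, -0.3, -0.8]
width: 0.807
gripper_force: 56.6
t: 53.58
eef_pos: [0.4203, 0.1832, 0.0782]
eef_rot: [179.9, -0.0, 90.0]
contact_force: [-1.0, 0.3, -1.2]
width: 0.809
gripper_force: 56.8
shift [0.003 0.052 0.074]
turn [ 0.0007 -0.0002  0.0002]
```

```bash
python3 -m handwheel '[[0,0,0,0,0.055,0,0.6],[0,0,0,0,0,0.05,0.6],[0,0,0,0,0,0.03,0.6],[0,0,0,0,0,0.01,0.6],[0,0,0,0,0,0,0.6]]';python3 -m handwheel '[[0,0,0,0,0,0,1],[0,0,0,0,0,0,1],[0,0,0,0,0,0,1],[0,0,0,0,0,0,1]]'; python3 -m handwheel '[[0,0,0,0,0,-0.2,1],[0,0,0,0,0,-0.4,1],[0,0,0,0,0,-0.4,1],[0,0,0,0,0,-0.4,1],[0,0,0,0,0,-0.3,1],[0,0,0,0,0,0,1]]'; python3 - <<'E'
from h import *
cups([(.42,.183)],.003);cups([(.549,.2)])
to((.553,.200,.18),(180,0,90))
E
```

```text
t: 54.2
eef_pos: [0.4255, 0.1831, 0.0686]
eef_rot: [179.9, -0.0, 90.0]
contact_force: [0.3, 0.1, -0.5]
width: 0.806
gripper_force: 56.8
t: 54.7
eef_pos: [0.4258, 0.1832, 0.069]
eef_rot: [179.9, -0.0, 90.0]
contact_force: [0.2, 0.4, -0.6]
width: 0.997
gripper_force: 0.0
t: 55.45
eef_pos: [0.4269, 0.1835, 0.242]
eef_rot: [179.6, -0.1, 90.0]
contact_force: [-0.2, 0.2, -0.1]
width: 1.003
gripper_force: 0.0
(0.42, 0.183) ('scene', (array([0.4217, 0.1834]), np.float64(0.913))) ('side', (array([0.4256, 0.1842]), np.float64(0.865)))
(0.549, 0.2) ('scene', (array([0.5469, 0.1999]), np.float64(0.91))) ('side', (array([0.5518, 0.2006]), np.float64(0.867)))
shift [0.172 1.286 0.566]
turn [-0.0005  0.0002  0.0001]
```

```bash
python3 -m handwheel '[[0,0,0,0.057,0.42,0,1],[0,0,0,0.057,0.42,0,1],[0,0,0,0.056,0.42,0,1],[0,0,0,0,0,0.4,1],[0,0,0,0,0,0.4,1],[0,0,0,0,0,0.4,1],[0,0,0,0,0,0.3,1],[0,0,0,0,0,0,1]]'; python3 - <<'E'
from h import *
to((.5515,.200,.066),(180,0,90))
E
```

```text
t: 56.65
eef_pos: [0.5481, 0.1992, 0.0841]
eef_rot: [-179.6, 0.1, 90.0]
contact_force: [-1.2, -1.4, 0.0]
width: 1.005
gripper_force: 0.0
shift [0.008 0.035 0.181]
turn [-0.0024  0.0006  0.0001]
```

```bash
python3 -m handwheel '[[0,0,0,0,0.025,0.1,1],[0,0,0,0,0,0.08,1],[0,0,0,0,0,0,1],[0,0,0,0,0,0,0.6],[0,0,0,0,0,0,0.6],[0,0,0,0,0,0,0.6],[0,0,0,0,0,0,0.6]]'; python3 -m handwheel '[[0,0,0,0,0,-0.15,0.6],[0,0,0,0,0,-0.4,0.6],[0,0,0,0,0,-0.4,0.6],[0,0,0,0,0,-0.4,0.6],[0,0,0,0,0,-0.2,0.6],[0,0,0,0,0,0,0.6]]';  python3 - <<'E'
from h import *
to((.4255,.1835,.215),(180,0,90))
cups([(.42,.183)],.003);
E
```

```text
t: 57.52
eef_pos: [0.5549, 0.2004, 0.0725]
eef_rot: [179.8, -0.1, 90.0]
contact_force: [-1.2, -0.3, 5.3]
width: 0.801
gripper_force: 56.4
t: 58.28
eef_pos: [0.5546, 0.2003, 0.2278]
eef_rot: [179.7, -0.1, 90.0]
contact_force: [0.1, -0.7, -1.4]
width: 0.797
gripper_force: 56.7
shift [-0.167 -1.292  0.121]
turn [ 0.0015 -0.0004  0.0001]
(0.42, 0.183) ('scene', (array([0.4218, 0.183 ]), np.float64(0.92))) ('side', (array([0.4256, 0.1842]), np.float64(0.87)))
```

```bash
python3 -m handwheel '[[0,0,0,-0.055,-0.43,0,0.6],[0,0,0,-0.055,-0.43,0,0.6],[0,0,0,-0.056,-0.43,0,0.6],[0,0,0,0,0,0,0.6],[0,0,0,0,0,0.25,0.6],[0,0,0,0,0,0,0.6]]'; python3 - <<'E'
from h import *
to((.4255,.1835,.103),(180,0,90))
z=monitor.state()['eef_pos'][2]-.0715
B=[cams.snapshot(n) for n in('scene','side')]
# two cups overlap: hull vs. pair of hulls
for s in B:
    c=max(blobs(s),key=lambda c:-np.linalg.norm(c.reshape(-1,2).mean(0)-proj(s,[.42,.183,.1])))
    print(cv2.boundingRect(c), [np.round(c.reshape(-1,2).min(0)),np.round(c.reshape(-1,2).max(0))], cupfit(s,(.4236,.183),z))
cups([(.607,-.22)])
E
```

```text
t: 59.12
eef_pos: [0.4235, 0.1829, 0.1974]
eef_rot: [-179.7, 0.1, 90.0]
contact_force: [-0.2, -0.5, -1.5]
width: 0.798
gripper_force: 56.9
shift [0.007 0.024 0.944]
turn [-0.0015  0.0005  0.0001]
(364, 201, 29, 49) [array([364, 201], dtype=int32), array([392, 249], dtype=int32)] (array([0.4637, 0.2163]), np.float64(0.686))
(281, 209, 29, 60) [array([281, 209], dtype=int32), array([309, 268], dtype=int32)] (array([0.385 , 0.2282]), np.float64(0.629))
(0.607, -0.22) ('scene', (array([ 0.604, -0.22 ]), np.float64(0.897))) ('side', (array([ 0.607, -0.22 ]), np.float64(0.0)))
```

```bash
python3 -m handwheel '[[0,0,0,0,0.015,0.25,0.6],[0,0,0,0,0,0.25,0.6],[0,0,0,0,0,0.2,0.6],[0,0,0,0,0,0,0.6]]'; python3 -m handwheel '[[0,0,0,0,0,0.1,0.6],[0,0,0,0,0,0.05,0.6],[0,0,0,0,0,0,0.6],[0,0,0,0,0,0,0.6]]'; python3 -m handwheel '[[0,0,0,0,0,0.04,0.6],[0,0,0,0,0,0,0.6],[0,0,0,0,0,0,0.6]]'
```

```text
t: 59.82
eef_pos: [0.4259, 0.1832, 0.1298]
eef_rot: [-179.9, 0.0, 90.0]
contact_force: [-0.1, -0.0, -0.4]
width: 0.799
gripper_force: 56.9
t: 60.32
eef_pos: [0.4269, 0.1836, 0.1163]
eef_rot: [179.9, -0.0, 90.0]
contact_force: [-0.8, 0.3, -1.8]
width: 0.795
gripper_force: 57.0
t: 60.7
eef_pos: [0.4266, 0.1835, 0.1118]
eef_rot: [179.9, -0.0, 90.0]
contact_force: [-1.1, -0.8, -0.9]
width: 0.796
gripper_force: 57.0
```

```bash
python3 -m handwheel '[[0,0,0,0,0,0.04,0.6],[0,0,0,0,0,0.02,0.6],[0,0,0,0,0,0,0.6]]'; python3 -m handwheel '[[0,0,0,0,0,0.02,0.6],[0,0,0,0,0,0,0.6],[0,0,0,0,0,0,0.6]]'
```

```text
t: 61.08
eef_pos: [0.4267, 0.1835, 0.1058]
eef_rot: [179.9, -0.0, 90.0]
contact_force: [-0.1, 0.0, -1.5]
width: 0.796
gripper_force: 57.0
t: 61.45
eef_pos: [0.427, 0.1836, 0.1042]
eef_rot: [179.8, -0.0, 90.0]
contact_force: [1.8, 0.0, 2.1]
width: 0.797
gripper_force: 57.1
```

Seated at the expected height. Release and check.

```bash
python3 -m handwheel '[[0,0,0,0,0,0,1],[0,0,0,0,0,0,1],[0,0,0,0,0,0,1],[0,0,0,0,0,0,1]]'; python3 -m handwheel '[[0,0,0,0,0,-0.2,1],[0,0,0,0,0,-0.4,1],[0,0,0,0,0,-0.4,1],[0,0,0,0,0,-0.4,1],[0,0,0,0,0,-0.3,1],[0,0,0,0,0,0,1]]'; cat >> h.py <<'E'
CP0=CP.copy()
def stack(n,g=(.4236,.183)):
    import h
    CP[:]=CP0; full=np.vstack([CP0+[0,0,.028*i] for i in range(n)]); h.CP=full
    cups([g],.003); h.CP=CP0
E
python3 - <<'E'
import h
h.stack(2);h.stack(1)
h.cups([(.607,-.22)])
h.to((.609,-.22,.26),(180,0,90))
E
```

```text
t: 61.95
eef_pos: [0.4265, 0.1835, 0.1037]
eef_rot: [179.9, -0.0, 90.0]
contact_force: [-0.3, 0.0, -0.1]
width: 1.001
gripper_force: 0.0
t: 62.7
eef_pos: [0.4276, 0.1839, 0.277]
eef_rot: [179.6, -0.1, 90.0]
contact_force: [0.0, 0.1, 0.4]
width: 1.001
gripper_force: 0.0
(0.4236, 0.183) ('scene', (array([0.4212, 0.1832]), np.float64(0.918))) ('side', (array([0.4243, 0.1832]), np.float64(0.887)))
(0.4236, 0.183) ('scene', (array([0.4154, 0.1775]), np.float64(0.882))) ('side', (array([0.4294, 0.1764]), np.float64(0.865)))
(0.607, -0.22) ('scene', (array([ 0.604, -0.22 ]), np.float64(0.895))) ('side', (array([ 0.607, -0.22 ]), np.float64(0.0)))
shift [-4.033  1.832  0.119]
turn [-0.0004  0.0001  0.0001]
```

```bash
python3 -m handwheel '[[0,0,0,-0.45,0.204,0,1],[0,0,0,-0.45,0.204,0,1],[0,0,0,-0.45,0.204,0,1],[0,0,0,-0.45,0.204,0,1],[0,0,0,-0.45,0.204,0,1],[0,0,0,-0.45,0.204,0,1],[0,0,0,-0.45,0.204,0,1],[0,0,0,-0.45,0.204,0,1]]'; python3 -m handwheel '[[0,0,0,-0.43,0.2,0,1],[0,0,0,0,0,0.3,1],[0,0,0,0,0,0.4,1],[0,0,0,0,0,0.3,1],[0,0,0,0,0,0,1]]'; python3 - <<'E'
from h import *
to((.6085,-.2205,.067),(180,0,90))
s=cams.snapshot('scene');print(cupfit(s,(.604,-.22)),monitor.state()['joints'])
E
```

```text
t: 64.0
eef_pos: [0.5898, -0.178, 0.2726]
eef_rot: [-180.0, -0.1, 90.0]
contact_force: [0.5, 0.4, 0.6]
width: 0.999
gripper_force: 0.0
t: 64.62
eef_pos: [0.6074, -0.2184, 0.1691]
eef_rot: [-179.6, -0.2, 90.0]
contact_force: [-0.3, -0.4, -0.1]
width: 1.004
gripper_force: 0.0
shift [-0.025  0.017  1.02 ]
turn [-0.002  -0.0013  0.0001]
(array([ 0.6042, -0.2198]), np.float64(0.896)) [-2.45616719e+01  9.22929465e+00  9.80163032e+01  6.71121874e-02
  7.29046968e+01 -2.46071900e+01]
```

```bash
python3 -m handwheel '[[0,0,0,-0.02,0.01,0.3,1],[0,0,0,0,0,0.3,1],[0,0,0,0,0,0.25,1],[0,0,0,0,0,0.15,1],[0,0,0,0,0,0,1],[0,0,0,0,0,0,1]]'; python3 -m handwheel '[[0,0,0,0,0,0,0.6],[0,0,0,0,0,0,0.6],[0,0,0,0,0,0,0.6],[0,0,0,0,0,0,0.6]]'; python3 -m handwheel '[[0,0,0,0,0,-0.15,0.6],[0,0,0,0,0,-0.4,0.6],[0,0,0,0,0,-0.4,0.6],[0,0,0,0,0,-0.4,0.6],[0,0,0,0,0,-0.4,0.6],[0,0,0,0,0,-0.3,0.6],[0,0,0,0,0,0,0.6]]';python3 - <<'E'
from h import *
to((.426,.1837,.28),(180,0,90))
E
```

```text
t: 65.42
eef_pos: [0.6121, -0.2219, 0.0758]
eef_rot: [179.8, 0.0, 90.0]
contact_force: [0.4, -0.6, 0.4]
width: 0.999
gripper_force: 0.0
t: 65.92
eef_pos: [0.6123, -0.2221, 0.0766]
eef_rot: [179.7, 0.1, 90.0]
contact_force: [-1.5, 1.1, 5.3]
width: 0.797
gripper_force: 55.8
t: 66.8
eef_pos: [0.612, -0.222, 0.2835]
eef_rot: [179.5, 0.2, 90.0]
contact_force: [-0.4, -0.2, -1.8]
width: 0.793
gripper_force: 56.6
shift [ 4.059 -1.858  0.009]
turn [0.0027 0.0008 0.0002]
```

```bash
python3 -m handwheel '[[0,0,0,0.45,-0.206,0,0.6],[0,0,0,0.45,-0.206,0,0.6],[0,0,0,0.45,-0.206,0,0.6],[0,0,0,0.45,-0.206,0,0.6],[0,0,0,0.45,-0.206,0,0.6],[0,0,0,0.45,-0.206,0,0.6],[0,0,0,0.45,-0.206,0,0.6],[0,0,0,0.45,-0.206,0,0.6]]'; python3 -m handwheel '[[0,0,0,0.43,-0.2,0,0.6],[0,0,0,0,0,0,0.6],[0,0,0,0,0,0.3,0.6],[0,0,0,0,0,0.1,0.6],[0,0,0,0,0,0,0.6],[0,0,0,0,0,0,0.6]]'; python3 - <<'E'
from h import *
to((.4265,.1822,.140),(180,0,90))
E
```

```text
t: 67.8
eef_pos: [0.444, 0.1396, 0.2768]
eef_rot: [-179.9, -0.0, 90.0]
contact_force: [-0.6, -0.1, -1.4]
width: 0.797
gripper_force: 56.7
t: 68.55
eef_pos: [0.4264, 0.1811, 0.2396]
eef_rot: [179.8, -0.0, 90.0]
contact_force: [-0.0, 0.5, -0.1]
width: 0.796
gripper_force: 56.7
shift [ 0.01  -0.001  0.996]
turn [ 0.0009 -0.0002 -0.0001]
```

```bash
python3 -m handwheel '[[0,0,0,0.01,0,0.25,0.6],[0,0,0,0,0,0.25,0.6],[0,0,0,0,0,0.2,0.6],[0,0,0,0,0,0.12,0.6],[0,0,0,0,0,0,0.6],[0,0,0,0,0,0,0.6]]'; python3 -m handwheel '[[0,0,0,0,0,0.08,0.6],[0,0,0,0,0,0.04,0.6],[0,0,0,0,0,0,0.6],[0,0,0,0,0,0,0.6]]'
```

```text
t: 69.3
eef_pos: [0.4267, 0.1827, 0.1581]
eef_rot: [179.8, -0.1, 90.0]
contact_force: [0.4, -0.7, -1.2]
width: 0.791
gripper_force: 56.7
t: 69.8
eef_pos: [0.4259, 0.1825, 0.1449]
eef_rot: [179.9, -0.0, 90.0]
contact_force: [0.1, -0.0, -1.7]
width: 0.794
gripper_force: 56.7
```

```bash
python3 -m handwheel '[[0,0,0,0,0,0.06,0.6],[0,0,0,0,0,0,0.6],[0,0,0,0,0,0,0.6]]';python3 -m handwheel '[[0,0,0,0,0,0.02,0.6],[0,0,0,0,0,0,0.6],[0,0,0,0,0,0,0.6]]'
```

```text
t: 70.18
eef_pos: [0.4258, 0.1824, 0.1387]
eef_rot: [179.9, -0.0, 90.0]
contact_force: [1.1, -0.4, -2.3]
width: 0.796
gripper_force: 56.7
t: 70.55
eef_pos: [0.426, 0.1825, 0.1369]
eef_rot: [179.9, -0.0, 90.0]
contact_force: [-0.2, -0.6, -0.5]
width: 0.798
gripper_force: 56.8
```

```bash
python3 -m handwheel '[[0,0,0,0,0,0.015,0.6],[0,0,0,0,0,0.01,0.6],[0,0,0,0,0,0,0.6]]';python3 -m handwheel '[[0,0,0,0,0,0,1],[0,0,0,0,0,0,1],[0,0,0,0,0,0,1],[0,0,0,0,0,0,1]]'; python3 -m handwheel '[[0,0,0,0,0,-0.2,1],[0,0,0,0,0,-0.4,1],[0,0,0,0,0,-0.4,1],[0,0,0,0,0,-0.4,1],[0,0,0,-0.4,0,-0.2,1],[0,0,0,-0.4,0.2,0,1],[0,0,0,-0.4,0.2,0,1],[0,0,0,0,0,0,1]]'; python3 - <<'E'
import h
from h import *
h.stack(3)
S={n:cams.snapshot(n)['image'] for n in('scene','side','wrist')}
cv2.imwrite('pics/m11.png',np.vstack([np.hstack([crop(S['scene'],200,100,440,300,1.6),crop(S['side'],220,110,460,310,1.6)]),np.pad(cv2.resize(S['wrist'],(430,269)),((0,0),(0,338),(0,0)))]))
E
```

```text
t: 70.92
eef_pos: [0.4271, 0.1827, 0.1357]
eef_rot: [179.7, -0.1, 90.0]
contact_force: [0.5, -1.2, 4.1]
width: 0.792
gripper_force: 57.3
t: 71.42
eef_pos: [0.4257, 0.1825, 0.1341]
eef_rot: [179.9, -0.0, 90.0]
contact_force: [-0.4, 0.3, 0.3]
width: 1.0
gripper_force: 0.0
t: 72.42
eef_pos: [0.4663, 0.0605, 0.2942]
eef_rot: [179.9, -0.0, 89.8]
contact_force: [-0.2, 1.4, 0.4]
width: 1.0
gripper_force: 0.0
(0.4236, 0.183) ('scene', (array([0.421 , 0.1829]), np.float64(0.941))) ('side', (array([0.4238, 0.1834]), np.float64(0.91)))
```

View pics/m11.png

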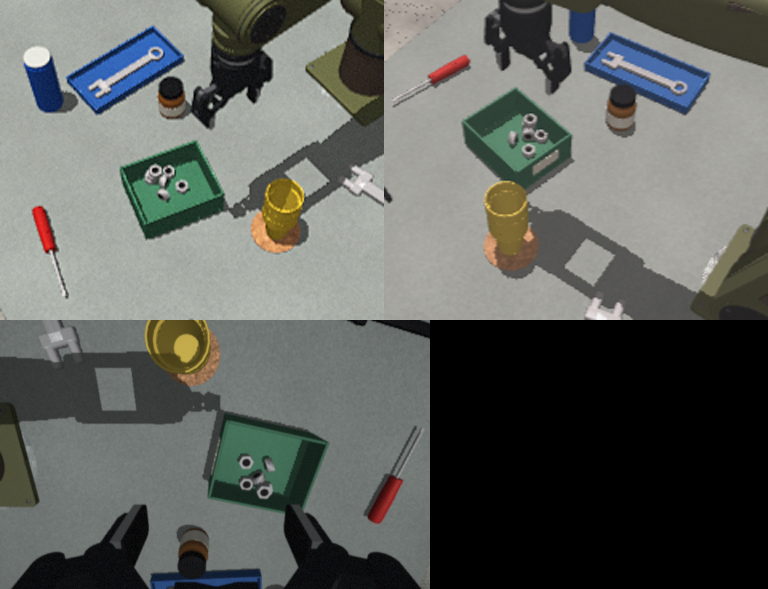

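The picture shows three cups nested upright on the mat at (284,215), empty. The spanner is flat in the tray, the nuts are in the bin, and the jar, can and screwdriver look untouched. The fitted stack position is within 2 mm of the mat centre.

```bash
python3 -c "
from station import job; print(job.sign_off())"
```

```text
the job is handed in; nothing more can be done
None
```

The job is handed in: the spanner lies flat in the tray, both nut cups were tipped into the bin and look empty (I could make out about seven nuts in the pile), and the three cups found are nested upright within about 2 mm of the mat's centre.

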